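# Locate and clamp a rock-section carrier plate

### The job

Push the dark steel carrier plate with the rock slab across the aluminium fixture until its long edge is fully home against both dowels and its end is home against the end stop. Then turn the knurled thumbscrew clockwise until it seats and clamps the plate, stopping when the resistance rises: do not force it past its seat. Leave the mouse, slide box and rock sample where they are, and let go.

Things in the scene. Friction and masses are not known exactly. Their poses are not given: they have to be found in the camera images.
- fixture: Fixed aluminium base slab, 200 mm (its x) by 240 mm (its y), 12 mm high, turned up to 0.35 rad; origin at the centre of its underside on the table, z up. Two steel dowels, a steel end-stop block and a grey clamp bridge stand on it. Its -x and -y sides are open for pushing.
- seat (a point): Point on the slab's top face (12 mm above the table) where the centre of the plate's underside lies when the plate is home; axes as the fixture's: +x is towards the two dowels, +y towards the end stop. At x = +20, y = +30 mm in the fixture's frame.
- dowel_a (a point): Top centre of the first upright dowel, 10 mm diameter, 16 mm tall above the slab; at x = +65, y = 0 mm in the fixture's frame.
- dowel_b (a point): Top centre of the second dowel, same size; at x = +65, y = +60 mm in the fixture's frame.
- end_stop (a point): Middle of the upper edge of the end stop's locating face, which looks to the fixture's -y; the block is 18 mm (x) by 15 mm (y), 16 mm tall above the slab. At x = +20, y = +90 mm in the fixture's frame.
- clamp_arm (a point): Middle of the top face of the grey clamp arm, 26 mm wide (y) and 68 mm long (x), 10 mm thick, top 44 mm above the table, at x = +30 to +98, y = +30 mm in the fixture's frame; its post (20 by 26 mm) stands at x = +88 mm, beyond the dowels.
- plate: Loose dark steel plate, 80 mm (its x) by 120 mm (its y), 12 mm thick, about 0.4 kg, too wide to grasp, a speckled rock slab let in flush; origin at the centre of its underside. It lies on the slab 35 to 65 mm short of home in x, 30 to 75 mm in y, turned up to 0.25 rad from the fixture. Its +x long edge goes to the dowels, under the arm, its +y end to the end stop. Friction about 0.6.
- thumbscrew (a joint): Turn of the screw in rad, growing clockwise from above. 0 = backed off; starts at 0 to 0.6. Lowers the clamp foot 2.93 mm per rad; the foot meets a plate in place at about 1.37 and the screw seats, stopped hard, at 1.5. Before that it turns easily (about 0.09 N m) and stays where left. Head and screw neither rise nor fall.
- thumbscrew_grip (a point): Centre of the thumbscrew's knurled brass head, on its upright axis, 67 mm above the table: a cylinder 29 mm in diameter and 24 mm tall, 10 mm clear above the clamp arm. At x = +46, y = +30 mm in the fixture's frame. The dark line scribed on its top points along the fixture's +x (at the post) when the screw seats.
- clamp_foot: Small steel disc, 14 mm diameter, under the clamp arm on the screw's axis; origin at the centre of its underside, 28 mm above the table when the screw is backed off (the plate's top is at 24 mm).
- mouse: Black computer mouse, 100 by 58 by 30 mm, loose bystander; origin at the centre of its underside.
- slide_box: Closed slide box, 85 by 110 by 35 mm, loose bystander; origin at the centre of its underside.
- rock: Brown rock sample, about 75 mm across and 50 mm tall, loose bystander; origin at the centre of its underside.
- screw_head (a joint): Twist of the knurled head ahead of the screw, in rad, clockwise from above: the head sits on a torsion spring of 1 N m per rad. While the screw turns freely the head leads it by a steady 0.09 or so; turned on past the seat it winds up, so the resistance rises, and it springs back when let go. 0.4 or more is forced past the seat.
Things that resemble listed ones, but are neither listed nor needed, are in the scene too. Of the things that look like the plate, the middle-sized one is meant.

How it is judged:
On the way, in this order (a step that is already met when the one before it is completed fails the run):
1. the plate is home against both dowels and the end stop while the screw is still open (x of plate in the frame of seat above -0.002 m and y of plate in the frame of seat above -0.002 m and angle between the x axis of plate and the x axis of fixture, either way round below 0.025 rad and value of joint thumbscrew below 1.25 rad), for 0.2 s.
2. the thumbscrew is seated and its foot presses on the plate (value of joint thumbscrew above 1.42 rad and contact force between clamp_foot and plate above 2 N), for 0.2 s.
At the end, for the whole second after the job is handed in: The plate lies flat and at rest within 2 mm of home against the dowels and the end stop and square to them within 0.025 rad; the thumbscrew is seated (at least 1.42 rad) and its foot presses on the plate with more than 2 N (all of step 2 and x of plate in the frame of seat between -0.002 and 0.002 m and y of plate in the frame of seat between -0.002 and 0.002 m and z of plate in the frame of seat below 0.002 m and angle between the x axis of plate and the x axis of fixture, either way round below 0.025 rad and linear speed of plate below 0.01 m/s); the robot touches nothing.
It fails at once if the thumbscrew's head is forced 0.4 rad or more past the seat (value of joint screw_head above 0.4 rad).
It fails at once if the mouse is moved by more than 15 mm (distance of mouse from where it was at the start of the episode above 0.015 m).
It fails at once if the slide box is moved by more than 15 mm (distance of slide_box from where it was at the start of the episode above 0.015 m).
It fails at once if the rock sample is moved by more than 15 mm (distance of rock from where it was at the start of the episode above 0.015 m).
It also fails if it takes over 72 s, if anything falls off the work surface, if the arm or the gripper's body presses on something with over 40 N, if the wrist force passes 120 N, or if a joint passes its speed limit or range.

### The arm

A 7-joint arm with a two-finger parallel gripper is mounted at the origin on the work surface. World frame = base frame: x ahead of the robot, y to its left, z up, the work surface at z = 0. Lengths are in m, angles in rad, forces in N, time in s.
With the tool pointing down it reaches from about 0.4 to 0.875 m from the base axis. Payload 19.3 kg.
Tool frame: the origin (TCP) lies at the very end of the fingers, on their centre line; the grasp point (between the pads) lies 19 mm behind it; z points along the fingers, y is the line along which they close (so a half turn about z gives the same grasp; the last joint's range is limited). The gripper opens to 85 mm and grips with 20 to 120 N. Pads are 22 mm wide; open, the fingers measure 114 mm over their backs; the gripper's body (76 mm by 85 mm) begins 54 mm behind the grasp point. The pads swing forward as they close: fully open they stand 13 mm farther back than shut.
Start: joints at [1.25, 0.521, -0.036, 1.599, 0.021, 1.021, -0.113], TCP at [0.155, -0.605, 0.196] pointing down, gripper open.
Joint ranges: [-2.91, 2.91], [-0.3, 2.13], [-1.5, 1.42], [0.17, 2.43], [-1.26, 4.41], [0.16, 1.93], [-2.52, 2.52]. Speed limits (rad/s): [1.89, 1.89, 2.39, 2.39, 3.01, 3.01, 3.01].

### API

Orientations are given as [roll, pitch, yaw] about the fixed x, y, z axes, in that order (R = Rz(yaw) Ry(pitch) Rx(roll)).
In Python, from workcell import monitor, optics, job_done gives the robot as it stands.
- The arm moves only by the shell command python3 -m handwheel 'ROWS' [FORCE]. ROWS is JSON, a list of rows, each an object of numbers: "dx", "dy", "dz": the shift along the tool's x, y, z in cm; "wx", "wy", "wz": the turn, a rotation vector about the tool's x, y, z in rad; "claw": the opening in per cent of the stroke, from 0 (shut) to 100 (fully open). A call has 1 to 8 rows; each row shifts and turns the commanded pose from where the row before left it, along the tool's axes as they then stand; what a row does not reach is not made up. A row lasts 1/8 s, in which the tool goes at most 62.5 mm and 10.7 degrees, less where a joint would pass 70% of its speed; a pose out of reach is approached as far as the arm can. A call with a gripper value outside its range is refused whole. The fingers move at their own pace and stop on an object; FORCE is the grip in N (left out, the last holds). Time passes only in rows, so rows that do not move let the fingers close. It gives the time, the measured TCP pose, the force, the opening and the grip force at its end, in the units of the state.
- monitor.observe(): the state, without advancing time (a new reading comes with each control period).
- optics.grab_frame(name): name is "scene" or "top"; returns a dict with "frame" (420x560x3 uint8, blue, green, red), "fovy" (degrees; the focal length in pixels is half the picture's height over the tangent of half this angle, whatever the lens; pixels are square), "cx", "cy" (the principal point, pixels), "R" (3x3) and "t" (3): a world point X has camera coordinates R X + t. Camera axes: x right, y down, z forward; pixel columns grow to the right and rows downward; lengths in m; the calibration is good to about 2 mm. A picture is of the moment at which its call begins. There is no depth.
- job_done(): hands the job in; it is judged then, once.
Trained networks look in the newest picture that a camera, given by its name, has taken for a name from the list of things; names that differ only in an ending like _2 or _b are one class to them, and where a whole thing is asked for, a point or a joint stands for the part that bears it (a point fixed in the world has none). Each returns a list of dicts, best first, with "p" (0 to 1); they miss things now and then, are a little off and sometimes report something else, mostly with a low value. They report only what shows in the picture. A call takes as long as a camera call. They do not tell look-alikes from the thing itself.
- optics.masks_of(name, camera): "region" (420x560 bool, what is visible of it) and "rect" ([left, top, width, height] in pixels, round what is visible of it).
The state is a dict: "clock": time; "qpos": joint angles; "qd": joint speeds; "joint_efforts": joint torques, N m; "position": TCP position; "tool_rot": TCP orientation; "force": force on the tool from outside, world axes, zero at the start; "moment": the same for the moment, N m; "grip_width": finger opening in m; "finger_force": force on a finger pad.
Only numpy, scipy, OpenCV 4.12 (cv2) and the standard library are available. Lean on these libraries where they do the work, as an engineer would, in place of code of your own. Each camera call takes 0.05 s, during which the arm holds its last target. There are 200 camera calls.

## Working session

There is one attempt and no reset: what is moved stays moved. The work goes in short steps, Python scripts to look and compute and a shell command to move; the robot and the scene stay as the last step left them, time stands still between calls to the robot, and variables do not carry over. Pictures are saved under pics/ and viewed, at most 10 in all, crops included, and the job is handed in when it is done.

```bash
mkdir -p pics; cat > h.py <<'E'
import numpy as np,cv2
from workcell import monitor,optics,job_done
def cam(n):
    g=optics.grab_frame(n);H,W=g["frame"].shape[:2]
    f=H/2/np.tan(np.radians(g["fovy"])/2)
    g["K"]=np.array([[f,0,g["cx"]],[0,f,g["cy"]],[0,0,1]]);g["R"]=np.array(g["R"]);g["t"]=np.array(g["t"]);return g
def ray(g,uv,z):
    d=g["R"].T@np.linalg.inv(g["K"])@np.array([uv[0],uv[1],1.]);c=-g["R"].T@g["t"]
    return c+d*(z-c[2])/d[2]
def proj(g,X):
    X=np.atleast_2d(X);p=(g["R"]@X.T).T+g["t"];p=(g["K"]@p.T).T;return p[:,:2]/p[:,2:]
E
python3 - <<'E'
from h import *
for n in("scene","top"):
    g=cam(n);cv2.imwrite(f"pics/{n}0.png",g["frame"]);print(n,g["fovy"],g["cx"],g["cy"],-g["R"].T@g["t"],g["R"].round(3).tolist())
    for k in["fixture","plate","thumbscrew","clamp_arm","mouse","slide_box","rock"]:
        print(k,[(round(m["p"],2),m["rect"]) for m in optics.masks_of(k,n)])
s=monitor.observe();print(s["position"],s["tool_rot"],s["clock"],s["force"])
E
```

```text
scene 50.966794756748264 283.52100342758064 204.1173058586247 [ 1.07620445 -0.54333581  1.08760186] [[0.773, 0.634, -0.008], [0.521, -0.643, -0.561], [-0.361, 0.43, -0.828]]
fixture [(0.61, [224.7, 176.5, 103.6, 93.0])]
plate [(0.95, [245.1, 192.4, 43.6, 46.1]), (0.72, [202.5, 174.5, 33.8, 25.3]), (0.56, [240.6, 287.7, 72.9, 71.2])]
thumbscrew [(0.3, [352.5, 128.8, 27.7, 18.6])]
clamp_arm [(0.81, [226.0, 178.9, 100.8, 87.4])]
mouse [(0.94, [314.1, 106.3, 27.2, 14.8]), (0.38, [226.6, 178.0, 102.6, 92.4])]
slide_box [(0.97, [122.2, 282.0, 56.3, 54.5])]
rock [(0.6, [356.1, 127.3, 25.6, 20.6])]
top 53.115806228074874 277.9133946280406 208.2617509129167 [ 0.43937858 -0.0017717   1.36322298] [[0.022, -1.0, 0.006], [-0.992, -0.022, -0.126], [0.126, -0.003, -0.992]]
fixture [(0.56, [252.2, 175.7, 74.1, 64.0])]
plate [(0.92, [271.3, 197.5, 43.5, 30.5]), (0.86, [337.8, 124.3, 39.7, 52.2]), (0.65, [273.4, 256.5, 33.0, 27.1])]
thumbscrew [(0.49, [272.6, 183.8, 11.8, 12.3])]
clamp_arm [(0.73, [249.4, 170.0, 73.7, 67.4])]
mouse [(0.74, [250.2, 173.7, 77.6, 68.9]), (0.68, [135.5, 227.3, 31.7, 32.8])]
slide_box [(0.57, [394.5, 217.0, 43.1, 33.4])]
rock [(0.92, [148.2, 180.6, 22.1, 22.9])]
[ 0.15508842 -0.6054144   0.19588352] [-3.14152267e+00  1.27095569e-05  2.50769689e-01] 0.8 [-0.21772222 -0.56778507 -0.34605693]
```

```bash
python3 - <<'E'
import cv2
a=cv2.imread("pics/scene0.png")[160:290,200:350];b=cv2.imread("pics/top0.png")[150:260,225:355]
cv2.imwrite("pics/c1.png",cv2.resize(a,None,fx=5,fy=5,interpolation=cv2.INTER_CUBIC)[:600,:800])
cv2.imwrite("pics/c2.png",cv2.resize(b,None,fx=5,fy=5,interpolation=cv2.INTER_CUBIC)[:600,:800])
E
```

```text
(no output)
```

View pics/c1.png

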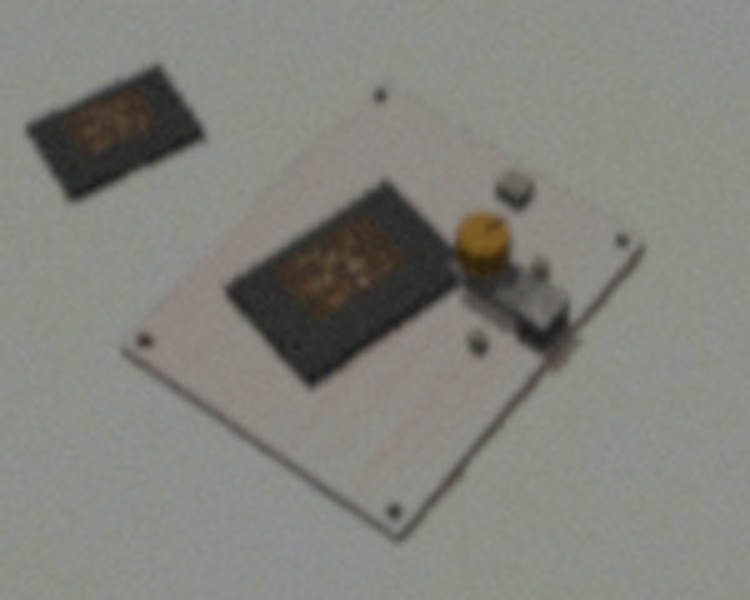

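View pics/c2.png

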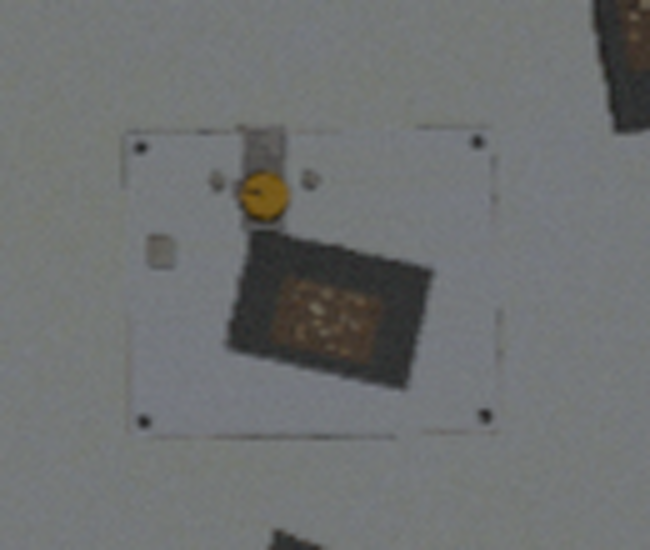

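View pics/top0.png

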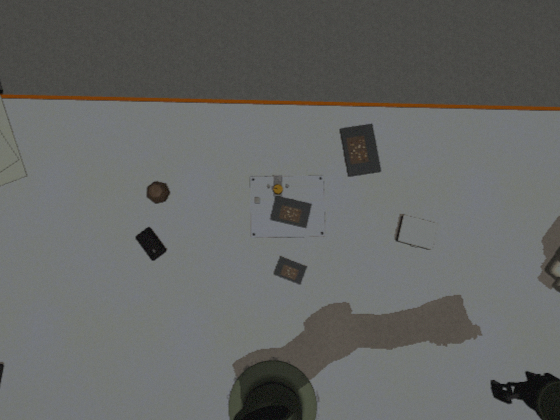

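The top crop shows the plate about 0.2 rad off, with corners at (255,230), (433,267), (407,388) and (229,347). The thumbscrew head is at (264,195), its line pointing to +y (nearly backed off). The dowels are at (218,181) and (311,179), with the end stop to the left. In the full top picture the wanted plate is the middle-sized one on the fixture; the mouse, rock and box are well clear.

```bash
cat > fit.py <<'E'
from h import *
from scipy.optimize import least_squares
off={"top":(225,150),"scene":(200,160)}
def full(n,p): return (np.array(p)+.5)/5-.5+np.array(off[n])
def body(p,L): 
    c,s=np.cos(p[2]),np.sin(p[2]);L=np.array(L,float)
    return np.c_[p[0]+c*L[:,0]-s*L[:,1],p[1]+s*L[:,0]+c*L[:,1],L[:,2]]
def fit(cams,obs,x0):
    def r(p): return np.concatenate([(proj(cams[n],body(p,[l for l,_ in o]))-np.array([q for _,q in o])).ravel() for n,o in obs.items()])
    s=least_squares(r,x0,loss="soft_l1");return s.x,r(s.x).reshape(-1,2)
def infix(f,p):
    c,s=np.cos(f[2]),np.sin(f[2]);d=np.array(p[:2])-f[:2];return np.array([c*d[0]+s*d[1],-s*d[0]+c*d[1]])
def tow(f,l): return body(f,[[*l,0]])[0][:2]
E
python3 - <<'E'
from fit import *
cams={n:cam(n) for n in("top","scene")}
a,b,z=.1,.12,.012
F={"top":[((a,b,z),(125,132)),((a,-b,z),(494,128)),((-a,b,z),(130,436)),((-a,-b,z),(496,433)),((.046,.03,.079),(264,195)),((.065,0,.028),(311,179)),((.065,.06,.028),(218,180)),((.02,.0975,.028),(160,250))],
"scene":[((-a,b,z),(383,85)),((-a,-b,z),(125,348)),((a,-b,z),(400,540)),((a,b,z),(645,247)),((.046,.03,.079),(484,232)),((.065,0,.028),(477,337)),((.065,.06,.028),(540,262)),((.02,.0975,.028),(516,182))]}
F={n:[(l,full(n,q)) for l,q in o] for n,o in F.items()}
c,d,h=.04,.06,.024
P={"top":[((c,d,h),(255,230)),((c,-d,h),(433,267)),((-c,-d,h),(407,388)),((-c,d,h),(228,347))],
"scene":[((-c,d,h),(385,182)),((-c,-d,h),(228,290)),((c,-d,h),(311,380))]}
P={n:[(l,full(n,q)) for l,q in o] for n,o in P.items()}
for sub in(["top","scene"],["top"],["scene"]):
    f,rf=fit(cams,{n:F[n] for n in sub},[.5,0,0]);p,rp=fit(cams,{n:P[n] for n in sub},[.5,0,-.2])
    print(sub,"fix",f.round(4),"plate",p.round(4),"plate-seat in fix",infix(f,p)-[.02,.03],p[2]-f[2])
    print(rf.round(1).tolist(),rp.round(1).tolist())
    if len(sub)==2: np.save("f.npy",f);np.save("p.npy",p)
E
```

```text
['top', 'scene'] fix [ 0.6221 -0.0348  0.0356] plate [ 0.6032 -0.0466 -0.1907] plate-seat in fix [-0.03924673 -0.04117469] -0.22626074008660702
[[0.0, -0.6], [-0.5, -0.7], [-0.6, -0.3], [0.8, -0.7], [0.1, -0.9], [-0.2, -0.8], [-0.2, -0.8], [-0.1, -0.8], [-1.3, -1.4], [-1.5, -0.7], [-0.9, -0.6], [0.1, -1.3], [-0.4, 0.1], [-0.2, -0.3], [-0.3, 0.4], [-0.6, 0.1]] [[-0.7, -0.9], [0.1, -0.6], [0.3, -0.5], [-0.6, -0.2], [-0.3, -0.8], [-1.4, -0.3], [-0.8, 0.3]]
['top'] fix [ 0.6197 -0.035   0.0326] plate [ 0.6015 -0.0475 -0.1962] plate-seat in fix [-0.03863866 -0.04183081] -0.22889539000290104
[[0.2, 0.0], [-0.3, 0.1], [-0.6, 0.3], [0.8, 0.1], [0.2, -0.1], [-0.1, -0.1], [-0.1, -0.1], [-0.0, -0.2]] [[-0.4, -0.5], [0.4, 0.1], [0.4, 0.1], [-0.4, 0.2]]
['scene'] fix [ 0.6243 -0.0347  0.0373] plate [ 0.6055 -0.0457 -0.1864] plate-seat in fix [-0.03914514 -0.04023007] -0.223711390883936
[[-0.8, -1.0], [-1.0, -0.2], [-0.2, -0.2], [0.7, -1.0], [0.2, 0.5], [0.5, 0.1], [0.3, 0.7], [-0.0, 0.5]] [[0.4, -0.6], [-0.6, -0.0], [0.2, 0.5]]
```

```bash
python3 -m handwheel '[{"dx":4.56,"dy":-2.74,"claw":45},{"dx":4.56,"dy":-2.74},{"dx":4.56,"dy":-2.74},{"dx":4.56,"dy":-2.74},{"dx":4.56,"dy":-2.74},{"dx":4.56,"dy":-2.74},{"dx":4.56,"dy":-2.74},{"dx":4.56,"dy":-2.74}]'; python3 -c "
from h import *
print(monitor.observe()['qpos'])"
```

```text
[ 1.24977188  0.52138483 -0.0362752   1.59952041  0.02119061  1.02107359
 -0.11281755]schema error: expected keys dx, dy, dz, wx, wy, wz, claw
```

```bash
python3 -m handwheel '[{"dx":4.56,"dy":-2.74,"dz":0,"wx":0,"wy":0,"wz":0,"claw":45},{"dx":4.56,"dy":-2.74,"dz":0,"wx":0,"wy":0,"wz":0,"claw":45},{"dx":4.56,"dy":-2.74,"dz":0,"wx":0,"wy":0,"wz":0,"claw":45},{"dx":4.56,"dy":-2.74,"dz":0,"wx":0,"wy":0,"wz":0,"claw":45},{"dx":4.56,"dy":-2.74,"dz":0,"wx":0,"wy":0,"wz":0,"claw":45},{"dx":4.56,"dy":-2.74,"dz":0,"wx":0,"wy":0,"wz":0,"claw":45},{"dx":4.56,"dy":-2.74,"dz":0,"wx":0,"wy":0,"wz":0,"claw":45},{"dx":4.56,"dy":-2.74,"dz":0,"wx":0,"wy":0,"wz":0,"claw":45}]'; python3 -c "
from h import *
print(monitor.observe()['qpos'])"
```

```text
clock: 1.9
position: [0.4552, -0.3013, 0.1961]
tool_rot: [3.141, -0.0, 0.251]
force: [1.1, 0.1, -0.0]
grip_width: 0.0382
finger_force: 0.0
[ 0.58710512  0.39816548 -0.14730831  1.80532965  0.07051788  0.94266689
 -0.9104235 ]
```

```bash
python3 -m handwheel '[{"dx":4.55,"dy":-2.73,"dz":0,"wx":0,"wy":0,"wz":0,"claw":45},{"dx":4.55,"dy":-2.73,"dz":0,"wx":0,"wy":0,"wz":0,"claw":45},{"dx":4.55,"dy":-2.73,"dz":0,"wx":0,"wy":0,"wz":0,"claw":45},{"dx":4.55,"dy":-2.73,"dz":0,"wx":0,"wy":0,"wz":0,"claw":45},{"dx":0,"dy":0,"dz":0,"wx":0,"wy":0,"wz":-0.17,"claw":45},{"dx":0,"dy":0,"dz":0,"wx":0,"wy":0,"wz":-0.17,"claw":45},{"dx":0,"dy":0,"dz":0,"wx":0,"wy":0,"wz":-0.17,"claw":45},{"dx":0,"dy":0,"dz":0,"wx":0,"wy":0,"wz":-0.17,"claw":45}]'; python3 -m handwheel '[{"dx":0,"dy":0,"dz":3,"wx":0,"wy":0,"wz":-0.17,"claw":45},{"dx":0,"dy":0,"dz":3,"wx":0,"wy":0,"wz":-0.17,"claw":45},{"dx":0,"dy":0,"dz":3,"wx":0,"wy":0,"wz":-0.17,"claw":45},{"dx":0,"dy":0,"dz":0,"wx":0,"wy":0,"wz":-0.17,"claw":45},{"dx":0,"dy":0,"dz":0,"wx":0,"wy":0,"wz":0,"claw":45}]'; python3 -c "
from h import *
s=monitor.observe();print(s['qpos'],s['position'],s['tool_rot'],s['force'])"
```

```text
clock: 2.9
position: [0.6033, -0.1517, 0.1959]
tool_rot: [3.142, 0.0, 0.936]
force: [0.3, -0.7, 0.4]
grip_width: 0.0386
finger_force: 0.0
clock: 3.52
position: [0.6032, -0.1518, 0.1057]
tool_rot: [-3.141, -0.001, 1.61]
force: [-0.4, 0.4, 0.9]
grip_width: 0.0385
finger_force: 0.0
[ 0.46967053  0.65791726 -0.47756915  1.6689431   0.36483234  0.90483222
 -0.11204396] [ 0.60322469 -0.15177759  0.1056551 ] [-3.14132554e+00 -5.47598722e-04  1.60957260e+00] [-0.3965728   0.37894563  0.91519364]
```

```bash
python3 -m handwheel '[{"dx":0,"dy":0,"dz":2.8,"wx":0,"wy":0,"wz":0,"claw":45},{"dx":0,"dy":0,"dz":2.8,"wx":0,"wy":0,"wz":0,"claw":45},{"dx":0,"dy":0,"dz":2.8,"wx":0,"wy":0,"wz":0,"claw":45},{"dx":0,"dy":0,"dz":0.4,"wx":0,"wy":0,"wz":0,"claw":45},{"dx":0,"dy":0,"dz":0.4,"wx":0,"wy":0,"wz":0,"claw":45},{"dx":0,"dy":0,"dz":0,"wx":0,"wy":0,"wz":0,"claw":45}]'; python3 - <<'E'
from h import *
g=cam("scene");cv2.imwrite("pics/s1.png",cv2.resize(g["frame"][140:290,190:370],None,fx=4,fy=4,interpolation=cv2.INTER_CUBIC))
E
```

```text
clock: 4.28
position: [0.6038, -0.1518, 0.0148]
tool_rot: [3.14, 0.0, 1.61]
force: [0.4, -0.6, -0.1]
grip_width: 0.0379
finger_force: 0.0
```

View pics/s1.png

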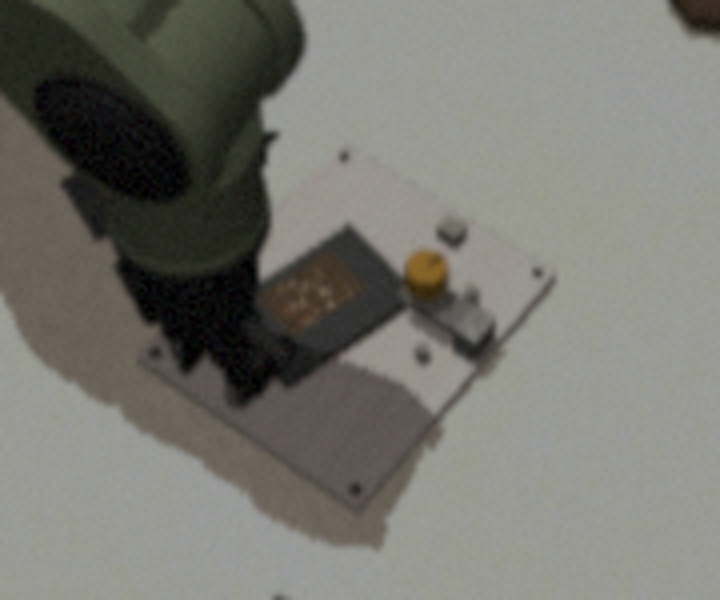

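The fingers stand on the slab behind the plate's -y end, at about (185,365) and (235,405), so I can push towards +y.

```bash
python3 -m handwheel '[{"dx":0,"dy":0,"dz":0.2,"wx":0,"wy":0,"wz":0,"claw":45},{"dx":1,"dy":0,"dz":0,"wx":0,"wy":0,"wz":0,"claw":45},{"dx":1,"dy":0,"dz":0,"wx":0,"wy":0,"wz":0,"claw":45},{"dx":1,"dy":0,"dz":0,"wx":0,"wy":0,"wz":0,"claw":45},{"dx":0.8,"dy":0,"dz":0,"wx":0,"wy":0,"wz":0,"claw":45},{"dx":0.8,"dy":0,"dz":0,"wx":0,"wy":0,"wz":0,"claw":45},{"dx":0.8,"dy":0,"dz":0,"wx":0,"wy":0,"wz":0,"claw":45}]';python3 -m handwheel '[{"dx":0.6,"dy":0,"dz":0,"wx":0,"wy":0,"wz":0,"claw":45},{"dx":0.6,"dy":0,"dz":0,"wx":0,"wy":0,"wz":0,"claw":45},{"dx":0.4,"dy":0,"dz":0,"wx":0,"wy":0,"wz":0,"claw":45},{"dx":0,"dy":0,"dz":0,"wx":0,"wy":0,"wz":0,"claw":45}]'; python3 - <<'E'
from fit import *
f=np.load("f.npy");print(infix(f,monitor.observe()["position"]))
g=cam("scene");cv2.imwrite("pics/s2.png",cv2.resize(g["frame"][160:290,200:350],None,fx=5,fy=5,interpolation=cv2.INTER_CUBIC)[:600])
E
```

```text
clock: 5.2
position: [0.6011, -0.0972, 0.0119]
tool_rot: [-3.142, 0.0, 1.611]
force: [0.1, -1.1, -0.2]
grip_width: 0.0382
finger_force: 0.0
clock: 5.7
position: [0.6005, -0.0814, 0.0119]
tool_rot: [3.142, -0.0, 1.611]
force: [-0.4, 0.4, -0.4]
grip_width: 0.0385
finger_force: 0.0
[-0.02319391 -0.04588303]
```

View pics/s2.png

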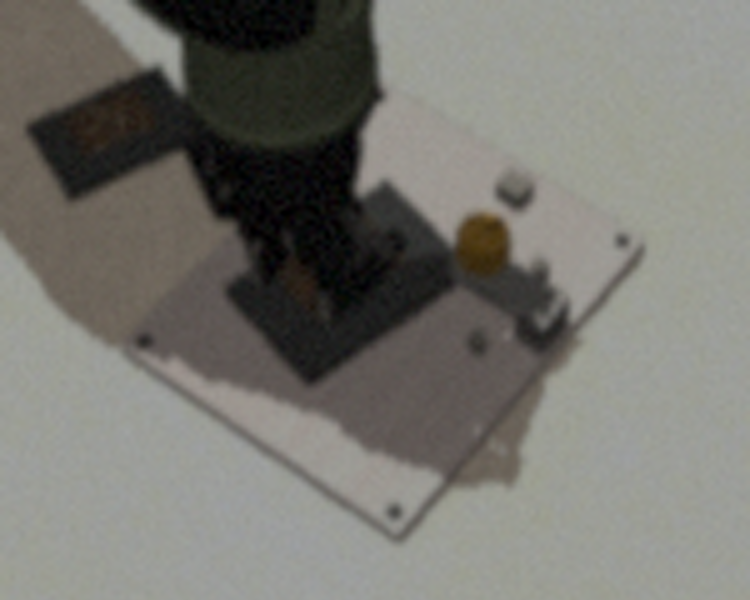

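The fingers slid over the plate and it hasn't moved: its corners are still at (385,182), (228,290) and (311,380). With the claw partly open the tips sit more than 12 mm behind the TCP. I'll back off and find the slab by touch.

```bash
python3 -m handwheel '[{"dx":0,"dy":0,"dz":-0.5,"wx":0,"wy":0,"wz":0,"claw":45},{"dx":-2.4,"dy":0,"dz":0,"wx":0,"wy":0,"wz":0,"claw":45},{"dx":-2.4,"dy":0,"dz":0,"wx":0,"wy":0,"wz":0,"claw":45},{"dx":-2.2,"dy":0,"dz":0,"wx":0,"wy":0,"wz":0,"claw":45},{"dx":0,"dy":0,"dz":0.5,"wx":0,"wy":0,"wz":0,"claw":45},{"dx":0,"dy":0,"dz":0.4,"wx":0,"wy":0,"wz":0,"claw":45},{"dx":0,"dy":0,"dz":0.2,"wx":0,"wy":0,"wz":0,"claw":45},{"dx":0,"dy":0,"dz":0,"wx":0,"wy":0,"wz":0,"claw":45}]'; python3 -m handwheel '[{"dx":0,"dy":0,"dz":0.2,"wx":0,"wy":0,"wz":0,"claw":45},{"dx":0,"dy":0,"dz":0,"wx":0,"wy":0,"wz":0,"claw":45}]'
```

```text
clock: 6.75
position: [0.6033, -0.1509, 0.0058]
tool_rot: [-3.141, -0.0, 1.612]
force: [0.1, 1.1, 0.3]
grip_width: 0.0384
finger_force: 0.0
clock: 7.0
position: [0.6032, -0.1515, 0.0038]
tool_rot: [-3.141, -0.0, 1.611]
force: [0.3, 0.3, -0.2]
grip_width: 0.0384
finger_force: 0.0
```

```bash
python3 -m handwheel '[{"dx":0,"dy":0,"dz":0.2,"wx":0,"wy":0,"wz":0,"claw":45},{"dx":0,"dy":0,"dz":0,"wx":0,"wy":0,"wz":0,"claw":45}]'
```

```text
clock: 7.25
position: [0.6032, -0.1516, 0.0017]
tool_rot: [-3.141, -0.0, 1.611]
force: [-0.7, 0.1, -0.4]
grip_width: 0.0387
finger_force: 0.0
```

```bash
python3 -m handwheel '[{"dx":1,"dy":0,"dz":0,"wx":0,"wy":0,"wz":0,"claw":45},{"dx":1,"dy":0,"dz":0,"wx":0,"wy":0,"wz":0,"claw":45},{"dx":0.8,"dy":0,"dz":0,"wx":0,"wy":0,"wz":0,"claw":45},{"dx":0.6,"dy":0,"dz":0,"wx":0,"wy":0,"wz":0,"claw":45},{"dx":0.6,"dy":0,"dz":0,"wx":0,"wy":0,"wz":0,"claw":45}]'; python3 -m handwheel '[{"dx":0.6,"dy":0,"dz":0,"wx":0,"wy":0,"wz":0,"claw":45},{"dx":0.6,"dy":0,"dz":0,"wx":0,"wy":0,"wz":0,"claw":45},{"dx":0.6,"dy":0,"dz":0,"wx":0,"wy":0,"wz":0,"claw":45},{"dx":0.4,"dy":0,"dz":0,"wx":0,"wy":0,"wz":0,"claw":45}]';python3 - <<'E'
from fit import *
f=np.load("f.npy");print(infix(f,monitor.observe()["position"]))
g=cam("scene");cv2.imwrite("pics/s3.png",cv2.resize(g["frame"][160:290,200:350],None,fx=5,fy=5,interpolation=cv2.INTER_CUBIC)[:600])
E
```

```text
clock: 7.88
position: [0.6017, -0.1113, 0.0019]
tool_rot: [3.142, 0.0, 1.611]
force: [-0.6, 0.6, -0.1]
grip_width: 0.0384
finger_force: 0.0
clock: 8.38
position: [0.6008, -0.0893, 0.0019]
tool_rot: [3.142, -0.0, 1.611]
force: [0.2, -0.0, -0.4]
grip_width: 0.0385
finger_force: 0.0
[-0.02318238 -0.05371386]
```

View pics/s3.png

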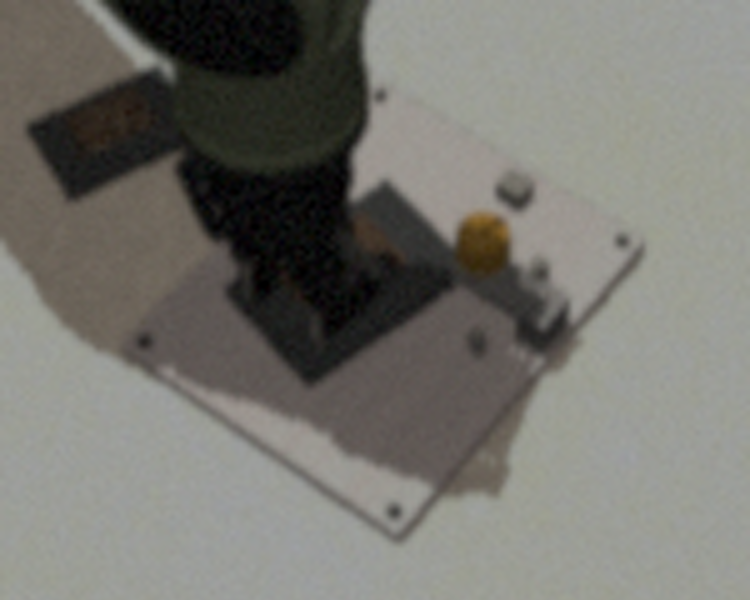

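Still no contact: the plate is where it was and the tips are passing above it. I'll back off and lower further until the slab is felt.

```bash
python3 -m handwheel '[{"dx":0,"dy":0,"dz":-0.5,"wx":0,"wy":0,"wz":0,"claw":45},{"dx":-2.2,"dy":0,"dz":0,"wx":0,"wy":0,"wz":0,"claw":45},{"dx":-2.0,"dy":0,"dz":0,"wx":0,"wy":0,"wz":0,"claw":45},{"dx":-2.0,"dy":0,"dz":0,"wx":0,"wy":0,"wz":0,"claw":45},{"dx":0,"dy":0,"dz":0.5,"wx":0,"wy":0,"wz":0,"claw":45},{"dx":0,"dy":0,"dz":0.2,"wx":0,"wy":0,"wz":0,"claw":45},{"dx":0,"dy":0,"dz":0.2,"wx":0,"wy":0,"wz":0,"claw":45},{"dx":0,"dy":0,"dz":0,"wx":0,"wy":0,"wz":0,"claw":45}]'; python3 -m handwheel '[{"dx":0,"dy":0,"dz":0.2,"wx":0,"wy":0,"wz":0,"claw":45},{"dx":0,"dy":0,"dz":0,"wx":0,"wy":0,"wz":0,"claw":45}]';  python3 - <<'E'
from h import *
s=monitor.observe()
for n in("scene","top"):
    g=cam(n);print(n,proj(g,np.array([s["position"],s["position"]+np.array([0,0,.02])])).round(1).tolist())
    if n=="scene": cv2.imwrite("pics/s4.png",cv2.resize(g["frame"][180:280,190:290],None,fx=6,fy=6,interpolation=cv2.INTER_CUBIC))
E
```

```text
clock: 9.43
position: [0.6033, -0.151, -0.0022]
tool_rot: [-3.141, -0.0, 1.612]
force: [-0.4, 0.8, -0.6]
grip_width: 0.0387
finger_force: 0.0
clock: 9.68
position: [0.6032, -0.1515, -0.0042]
tool_rot: [-3.141, -0.0, 1.611]
force: [-0.3, -0.2, 0.3]
grip_width: 0.0384
finger_force: 0.0
scene [[245.1, 244.6], [244.6, 241.2]]
top [[322.2, 212.3], [322.8, 211.6]]
```

View pics/s4.png

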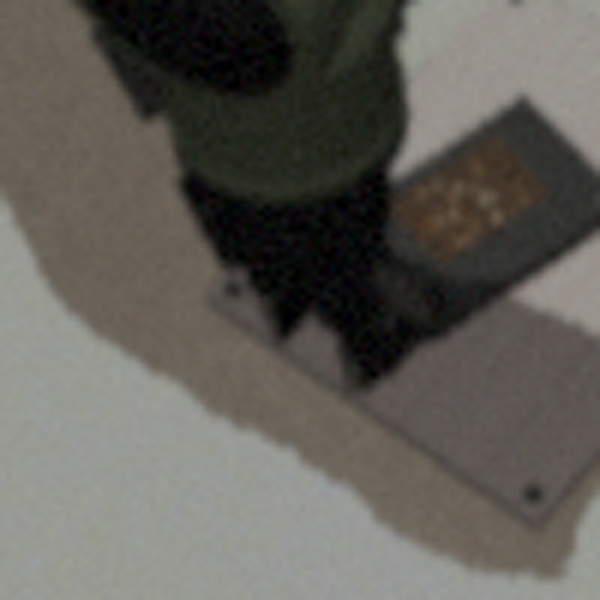

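The tips show at full-frame (237,236) and (249,245), which puts them roughly 25 mm above the reported TCP. I'll keep feeling downwards.

```bash
for i in 1; do python3 -m handwheel '[{"dx":0,"dy":0,"dz":0.2,"wx":0,"wy":0,"wz":0,"claw":45},{"dx":0,"dy":0,"dz":0.2,"wx":0,"wy":0,"wz":0,"claw":45},{"dx":0,"dy":0,"dz":0,"wx":0,"wy":0,"wz":0,"claw":45}]' | sed -n 2,4p; done; python3 -m handwheel '[{"dx":0,"dy":0,"dz":0.15,"wx":0,"wy":0,"wz":0,"claw":45},{"dx":0,"dy":0,"dz":0,"wx":0,"wy":0,"wz":0,"claw":45}]'| sed -n 2,4p
```

```text
position: [0.6031, -0.1516, -0.0083]
tool_rot: [-3.141, -0.0, 1.611]
force: [-0.0, -0.1, 0.2]
position: [0.6032, -0.1516, -0.0097]
tool_rot: [-3.141, -0.0, 1.611]
force: [0.2, 0.0, -0.5]
```

```bash
python3 -m handwheel '[{"dx":0,"dy":0,"dz":0.15,"wx":0,"wy":0,"wz":0,"claw":45},{"dx":0,"dy":0,"dz":0,"wx":0,"wy":0,"wz":0,"claw":45}]'| sed -n 2,4p
```

```text
position: [0.6032, -0.1516, -0.0112]
tool_rot: [-3.141, -0.0, 1.611]
force: [0.7, -0.6, 0.6]
```

```bash
python3 -m handwheel '[{"dx":1,"dy":0,"dz":0,"wx":0,"wy":0,"wz":0,"claw":45},{"dx":1,"dy":0,"dz":0,"wx":0,"wy":0,"wz":0,"claw":45},{"dx":0.8,"dy":0,"dz":0,"wx":0,"wy":0,"wz":0,"claw":45},{"dx":0.6,"dy":0,"dz":0,"wx":0,"wy":0,"wz":0,"claw":45}]'; python3 -m handwheel '[{"dx":0.6,"dy":0,"dz":0,"wx":0,"wy":0,"wz":0,"claw":45},{"dx":0.6,"dy":0,"dz":0,"wx":0,"wy":0,"wz":0,"claw":45}]'|sed -n 2,4p
```

```text
clock: 11.15
position: [0.602, -0.1168, -0.011]
tool_rot: [3.142, -0.0, 1.611]
force: [-0.0, 0.7, -1.3]
grip_width: 0.0383
finger_force: 0.0
position: [0.6014, -0.1054, -0.0111]
tool_rot: [3.142, 0.0, 1.611]
force: [-0.4, 0.3, -0.3]
```

```bash
python3 - <<'E'
from h import *
a=cv2.imread("pics/scene0.png").astype(int);g=cam("scene");b=g["frame"].astype(int)
for m in optics.masks_of("plate","scene"): print(m["p"],m["rect"])
# dark plate profile around +x,-y corner along column 262 and row 225
for c in(262,270,278): print(c,a[222:245,c].sum(1).tolist(),b[222:245,c].sum(1).tolist())
E
```

```text
0.9 [202.3, 177.2, 26.2, 21.9]
0.87 [242.6, 290.6, 71.1, 67.4]
0.58 [250.8, 193.7, 36.7, 41.7]
0.34 [354.4, 129.8, 28.3, 19.0]
262 [136, 140, 137, 140, 148, 149, 137, 147, 142, 135, 132, 130, 116, 94, 152, 255, 361, 399, 416, 405, 402, 394, 396] [45, 30, 26, 48, 54, 29, 17, 6, 37, 39, 18, 37, 72, 85, 141, 215, 265, 271, 265, 268, 258, 257, 258]
270 [135, 134, 133, 136, 132, 134, 137, 112, 110, 200, 313, 366, 396, 404, 406, 412, 409, 418, 411, 412, 404, 409, 409] [61, 56, 54, 32, 52, 64, 88, 71, 89, 160, 225, 254, 254, 265, 258, 266, 269, 267, 267, 263, 262, 262, 270]
278 [139, 119, 94, 153, 271, 367, 389, 393, 409, 411, 409, 409, 401, 405, 403, 401, 406, 410, 415, 413, 417, 417, 419] [76, 74, 86, 126, 206, 253, 254, 262, 259, 274, 264, 258, 258, 262, 269, 264, 267, 272, 277, 277, 277, 268, 264]
```

```bash
python3 - <<'E'
from h import *
g=cam("scene");cv2.imwrite("pics/s5.png",cv2.convertScaleAbs(cv2.resize(g["frame"][190:265,205:305],None,fx=8,fy=8,interpolation=cv2.INTER_CUBIC),alpha=2.2,beta=20))
p=monitor.observe()["position"];print((proj(g,p)-[205,190])*8,(proj(g,p+np.array([0,0,.024]))-[205,190])*8)
E
```

```text
[[404.92318319 356.2906908 ]] [[400.82170183 322.14906374]]
```

View pics/s5.png

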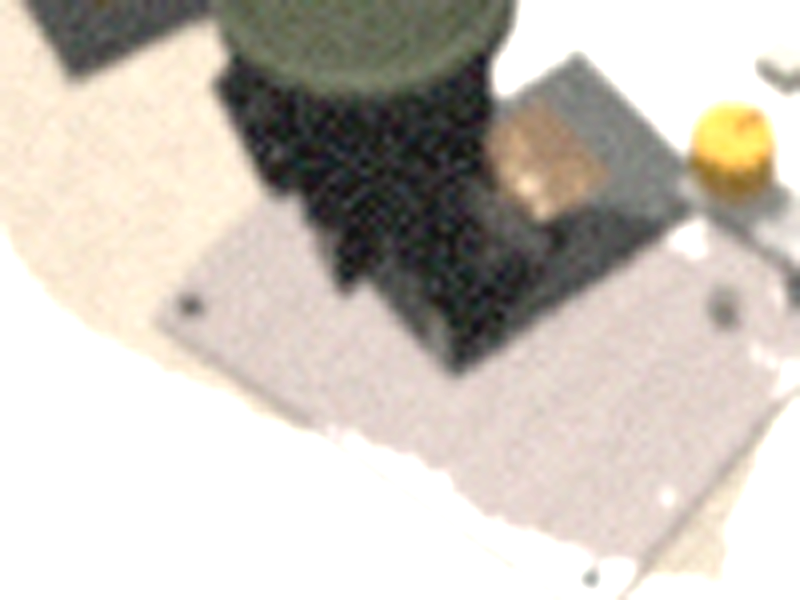

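The left fingertip, at (345,290), is right at the plate's end and the right one, near (465,355), is by the corner, so contact looks close. I'll carry on while watching the force.

```bash
python3 -m handwheel '[{"dx":0.5,"dy":0,"dz":0,"wx":0,"wy":0,"wz":0,"claw":45},{"dx":0.5,"dy":0,"dz":0,"wx":0,"wy":0,"wz":0,"claw":45}]'|sed -n 2,4p;  python3 - <<'E'
from fit import *
f=np.load("f.npy");g=cam("scene");b=g["frame"].astype(int)
for uv in((345,290),(465,355)):
    for z in(.014,.024,.034): print(uv,z,infix(f,ray(g,np.array(uv)/8+[205,190],z)))
for c in(270,278): print(c,b[222:240,c].sum(1).tolist())
for i in range(6): cam("top");print(monitor.observe()["force"].round(1))
E
```

```text
position: [0.601, -0.0955, -0.0111]
tool_rot: [-3.142, -0.0, 1.61]
force: [0.3, 0.2, -0.4]
(345, 290) 0.014 [-0.04698267 -0.07202806]
(345, 290) 0.024 [-0.04248648 -0.07624189]
(345, 290) 0.034 [-0.03799028 -0.08045572]
(465, 355) 0.014 [ 0.00390483 -0.06710115]
(465, 355) 0.024 [ 0.00792703 -0.07136087]
(465, 355) 0.034 [ 0.01194924 -0.07562059]
270 [33, 6, 33, 11, 26, 66, 63, 64, 93, 168, 221, 251, 255, 263, 264, 267, 260, 261]
278 [85, 86, 93, 140, 199, 238, 257, 257, 272, 265, 277, 264, 271, 263, 266, 270, 267, 263]
[-0.3  0.7 -0.2]
[ 0.4  0.1 -0.8]
[0.4 0.5 0.1]
[-0.7 -1.   1. ]
[ 1.2 -0.4  1.2]
[0.3 0.2 0.3]
```

```bash
cat > chk.py <<'E'
from fit import *
# shift of plate +y end / far corner patches vs first picture, by template matching (no pixels of robot)
def chk():
    out=[]
    for n,(u,v,w,h) in {"scene":(272,192,14,14),"top":(268,194,14,16)}.items():
        a=cv2.imread(f"pics/{n}0.png").astype(np.float32);b=cam(n)["frame"].astype(np.float32)
        t=a[v:v+h,u:u+w];m=18
        r=cv2.matchTemplate(b[v-m:v+h+m,u-m:u+w+m],t,cv2.TM_CCOEFF_NORMED);_,s,_,l=cv2.minMaxLoc(r);out.append((n,l[0]-m,l[1]-m,round(s,2)))
    return out
E
python3 -c "
from chk import *
print(chk())"
```

```text
[('scene', 0, 0, 1.0), ('top', 0, 0, 0.99)]
```

The plate still hasn't moved, so the tips must be above its 24 mm top face. I'll touch down on it here to get the true tip offset.

```bash
python3 -m handwheel '[{"dx":0,"dy":0,"dz":0.2,"wx":0,"wy":0,"wz":0,"claw":45},{"dx":0,"dy":0,"dz":0,"wx":0,"wy":0,"wz":0,"claw":45}]'|sed -n 2,4p;python3 -m handwheel '[{"dx":0,"dy":0,"dz":0.2,"wx":0,"wy":0,"wz":0,"claw":45},{"dx":0,"dy":0,"dz":0,"wx":0,"wy":0,"wz":0,"claw":45}]'|sed -n 2,4p
```

```text
position: [0.6012, -0.0958, -0.0126]
tool_rot: [3.141, 0.0, 1.611]
force: [-3.2, -0.2, 11.1]
position: [0.6014, -0.0959, -0.0128]
tool_rot: [3.141, 0.001, 1.61]
force: [-14.9, -0.1, 45.6]
```

```bash
python3 -c "
from h import *
s=monitor.observe();print(s['force'],s['moment'],s['grip_width'],s['finger_force'],s['qpos'])"
python3 -m handwheel '[{"dx":0,"dy":0,"dz":-0.2,"wx":0,"wy":0,"wz":0,"claw":45},{"dx":0,"dy":0,"dz":-0.4,"wx":0,"wy":0,"wz":0,"claw":45},{"dx":0,"dy":0,"dz":-0.5,"wx":0,"wy":0,"wz":0,"claw":45},{"dx":0,"dy":0,"dz":0,"wx":0,"wy":0,"wz":0,"claw":45}]'
python3 -c "
from chk import *
s=monitor.observe();print(s['force'],s['moment']);print(chk())"
```

```text
[-14.87914721  -0.12239153  45.62805503] [ 1.88335112e-01  3.38786726e+00 -2.89964291e-03] 0.0383081519534953 22.885493799112737 [ 0.32809112  0.80062758 -0.39614074  1.75814936  0.46102005  0.67508953
 -0.28523121]
clock: 13.25
position: [0.6013, -0.0957, -0.0038]
tool_rot: [3.141, 0.0, 1.611]
force: [0.8, -0.3, -0.3]
grip_width: 0.0384
finger_force: 0.0
[ 0.80657197 -0.27811029 -0.33881804] [ 0.03845359  0.01260944 -0.04190936]
[('scene', 0, 0, 1.0), ('top', 0, 0, 0.99)]
```

```bash
python3 -m handwheel '[{"dx":0,"dy":0,"dz":-2.8,"wx":0,"wy":0,"wz":0,"claw":45},{"dx":-2.8,"dy":0,"dz":0,"wx":0,"wy":0,"wz":0,"claw":0},{"dx":-2.8,"dy":0,"dz":0,"wx":0,"wy":0,"wz":0,"claw":0},{"dx":0,"dy":0,"dz":0,"wx":0,"wy":0,"wz":0,"claw":0},{"dx":0,"dy":0,"dz":0,"wx":0,"wy":0,"wz":0,"claw":0},{"dx":0,"dy":0,"dz":0,"wx":0,"wy":0,"wz":0,"claw":0},{"dx":0,"dy":0,"dz":0.5,"wx":0,"wy":0,"wz":0,"claw":0},{"dx":0,"dy":0,"dz":0,"wx":0,"wy":0,"wz":0,"claw":0}]'
python3 - <<'E'
from fit import *
f=np.load("f.npy");p=monitor.observe()["position"];print(infix(f,p))
for n in("scene","top"):
    g=cam(n);a=cv2.imread(f"pics/{n}0.png");b=g["frame"]
    print(n,proj(g,p))
    if n=="scene":
        u,v=proj(g,p)[0];u,v=int(u),int(v)
        cv2.imwrite("pics/s6.png",np.hstack([cv2.convertScaleAbs(cv2.resize(b[v-40:v+30,u-35:u+35],None,fx=8,fy=8,interpolation=cv2.INTER_CUBIC),alpha=2.2,beta=20)]));print(u-35,v-40)
E
```

```text
clock: 14.35
position: [0.603, -0.1513, 0.0184]
tool_rot: [-3.141, -0.0, 1.611]
force: [0.3, 0.1, -0.0]
grip_width: -0.0004
finger_force: 0.0
[-0.02319977 -0.11576598]
scene [[244.47366469 240.59530712]]
209 200
top [[322.85602068 211.58563566]]
```

View pics/s6.png

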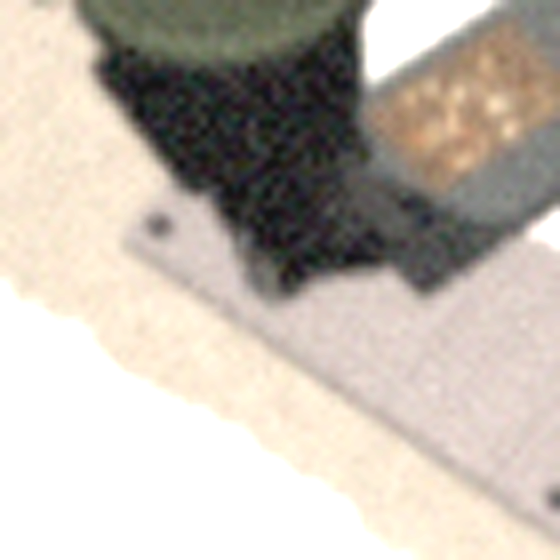

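The shut tip shows at full-frame (244.6,237.2), about 20 mm above the reported TCP. I'll touch off on the slab with the fingers shut.

```bash
python3 -m handwheel '[{"dx":0,"dy":0,"dz":0.3,"wx":0,"wy":0,"wz":0,"claw":0},{"dx":0,"dy":0,"dz":0.2,"wx":0,"wy":0,"wz":0,"claw":0},{"dx":0,"dy":0,"dz":0,"wx":0,"wy":0,"wz":0,"claw":0}]' |sed -n 2,4p;python3 -m handwheel '[{"dx":0,"dy":0,"dz":0.2,"wx":0,"wy":0,"wz":0,"claw":0},{"dx":0,"dy":0,"dz":0,"wx":0,"wy":0,"wz":0,"claw":0}]' |sed -n 2,4p
```

```text
position: [0.6031, -0.1516, 0.0137]
tool_rot: [-3.141, -0.0, 1.611]
force: [0.3, -0.9, 1.0]
position: [0.6032, -0.1516, 0.0118]
tool_rot: [-3.141, -0.0, 1.611]
force: [0.7, -0.6, 0.2]
```

```bash
python3 -m handwheel '[{"dx":0,"dy":0,"dz":0.2,"wx":0,"wy":0,"wz":0,"claw":0},{"dx":0,"dy":0,"dz":0,"wx":0,"wy":0,"wz":0,"claw":0}]' |sed -n 2,4p;python3 -m handwheel '[{"dx":0,"dy":0,"dz":0.2,"wx":0,"wy":0,"wz":0,"claw":0},{"dx":0,"dy":0,"dz":0,"wx":0,"wy":0,"wz":0,"claw":0}]' |sed -n 2,4p
```

```text
position: [0.6032, -0.1516, 0.0097]
tool_rot: [-3.141, -0.0, 1.611]
force: [-0.4, 1.1, 0.6]
position: [0.6032, -0.1516, 0.0077]
tool_rot: [-3.141, -0.0, 1.611]
force: [0.1, -0.1, -0.3]
```

```bash
python3 -m handwheel '[{"dx":0,"dy":0,"dz":0.2,"wx":0,"wy":0,"wz":0,"claw":0},{"dx":0,"dy":0,"dz":0.2,"wx":0,"wy":0,"wz":0,"claw":0},{"dx":0,"dy":0,"dz":0,"wx":0,"wy":0,"wz":0,"claw":0}]' |sed -n 2,4p;python3 -m handwheel '[{"dx":0,"dy":0,"dz":0.2,"wx":0,"wy":0,"wz":0,"claw":0},{"dx":0,"dy":0,"dz":0.1,"wx":0,"wy":0,"wz":0,"claw":0},{"dx":0,"dy":0,"dz":0,"wx":0,"wy":0,"wz":0,"claw":0}]' |sed -n 2,4p
```

```text
position: [0.6032, -0.1516, 0.0037]
tool_rot: [-3.141, -0.0, 1.611]
force: [1.1, 0.4, 0.1]
position: [0.6032, -0.1516, 0.0008]
tool_rot: [-3.141, -0.0, 1.611]
force: [-0.4, -1.2, 0.2]
```

```bash
python3 -m handwheel '[{"dx":0,"dy":0,"dz":0.15,"wx":0,"wy":0,"wz":0,"claw":0},{"dx":0,"dy":0,"dz":0.15,"wx":0,"wy":0,"wz":0,"claw":0},{"dx":0,"dy":0,"dz":0,"wx":0,"wy":0,"wz":0,"claw":0}]' |sed -n 2,4p;python3 -m handwheel '[{"dx":0,"dy":0,"dz":0.15,"wx":0,"wy":0,"wz":0,"claw":0},{"dx":0,"dy":0,"dz":0,"wx":0,"wy":0,"wz":0,"claw":0}]' |sed -n 2,4p
```

```text
position: [0.6032, -0.1516, -0.0023]
tool_rot: [-3.141, -0.0, 1.611]
force: [-0.3, 0.2, 0.2]
position: [0.6032, -0.1516, -0.0037]
tool_rot: [-3.141, -0.0, 1.611]
force: [0.6, 0.0, -0.8]
```

```bash
python3 -m handwheel '[{"dx":0,"dy":0,"dz":0.15,"wx":0,"wy":0,"wz":0,"claw":0},{"dx":0,"dy":0,"dz":0.15,"wx":0,"wy":0,"wz":0,"claw":0},{"dx":0,"dy":0,"dz":0,"wx":0,"wy":0,"wz":0,"claw":0}]' |sed -n 2,4p;python3 -m handwheel '[{"dx":0,"dy":0,"dz":0.15,"wx":0,"wy":0,"wz":0,"claw":0},{"dx":0,"dy":0,"dz":0,"wx":0,"wy":0,"wz":0,"claw":0}]' |sed -n 2,4p
```

```text
position: [0.6032, -0.1516, -0.0067]
tool_rot: [-3.141, -0.0, 1.611]
force: [0.6, -0.4, 0.2]
position: [0.6032, -0.1516, -0.0082]
tool_rot: [-3.141, -0.0, 1.611]
force: [-0.4, -0.4, -0.1]
```

```bash
python3 -m handwheel '[{"dx":0,"dy":0,"dz":0.15,"wx":0,"wy":0,"wz":0,"claw":0},{"dx":0,"dy":0,"dz":0,"wx":0,"wy":0,"wz":0,"claw":0}]' |sed -n 2,4p;python3 -m handwheel '[{"dx":0,"dy":0,"dz":0.15,"wx":0,"wy":0,"wz":0,"claw":0},{"dx":0,"dy":0,"dz":0,"wx":0,"wy":0,"wz":0,"claw":0}]' |sed -n 2,4p
```

```text
position: [0.6032, -0.1516, -0.0097]
tool_rot: [-3.141, -0.0, 1.611]
force: [0.2, 0.0, 0.4]
position: [0.6032, -0.1516, -0.0112]
tool_rot: [-3.141, -0.0, 1.611]
force: [-0.8, 0.5, -1.0]
```

```bash
python3 -m handwheel '[{"dx":0,"dy":0,"dz":0.15,"wx":0,"wy":0,"wz":0,"claw":0},{"dx":0,"dy":0,"dz":0,"wx":0,"wy":0,"wz":0,"claw":0}]' |sed -n 2,4p;python3 -m handwheel '[{"dx":0,"dy":0,"dz":0.15,"wx":0,"wy":0,"wz":0,"claw":0},{"dx":0,"dy":0,"dz":0,"wx":0,"wy":0,"wz":0,"claw":0}]' |sed -n 2,4p
```

```text
position: [0.6032, -0.1516, -0.0128]
tool_rot: [-3.141, -0.0, 1.611]
force: [-0.6, -0.7, 0.8]
position: [0.6032, -0.1516, -0.0142]
tool_rot: [-3.141, -0.0, 1.611]
force: [0.7, 0.1, 1.1]
```

```bash
python3 -m handwheel '[{"dx":0,"dy":0,"dz":0.15,"wx":0,"wy":0,"wz":0,"claw":0},{"dx":0,"dy":0,"dz":0,"wx":0,"wy":0,"wz":0,"claw":0}]' |sed -n 2,4p
```

```text
position: [0.6032, -0.1516, -0.0157]
tool_rot: [-3.141, -0.0, 1.611]
force: [-0.7, 0.8, 0.3]
```

Even shut, the tips sit about 28 mm or more behind the reported TCP, so the tip is now 12 to 20 mm up, which is right for pushing. I'll push with the shut blade.

```bash
python3 -m handwheel '[{"dx":0.8,"dy":0,"dz":0,"wx":0,"wy":0,"wz":0,"claw":0},{"dx":0.8,"dy":0,"dz":0,"wx":0,"wy":0,"wz":0,"claw":0},{"dx":0.6,"dy":0,"dz":0,"wx":0,"wy":0,"wz":0,"claw":0},{"dx":0.6,"dy":0,"dz":0,"wx":0,"wy":0,"wz":0,"claw":0},{"dx":0.6,"dy":0,"dz":0,"wx":0,"wy":0,"wz":0,"claw":0},{"dx":0.6,"dy":0,"dz":0,"wx":0,"wy":0,"wz":0,"claw":0}]'; python3 - <<'E'
from chk import *
f=np.load("f.npy");print(infix(f,monitor.observe()["position"]),chk())
E
```

```text
clock: 19.58
position: [0.6017, -0.1117, -0.0156]
tool_rot: [3.142, 0.0, 1.611]
force: [1.0, -1.4, 0.2]
grip_width: -0.0
finger_force: 1.1
[-0.0231292  -0.07613871] [('scene', 1, -2, 0.99), ('top', -2, 0, 0.97)]
```

```bash
python3 -m handwheel '[{"dx":0.5,"dy":0,"dz":0,"wx":0,"wy":0,"wz":0,"claw":0},{"dx":0.5,"dy":0,"dz":0,"wx":0,"wy":0,"wz":0,"claw":0},{"dx":0.5,"dy":0,"dz":0,"wx":0,"wy":0,"wz":0,"claw":0},{"dx":0.5,"dy":0,"dz":0,"wx":0,"wy":0,"wz":0,"claw":0},{"dx":0.5,"dy":0,"dz":0,"wx":0,"wy":0,"wz":0,"claw":0},{"dx":0.4,"dy":0,"dz":0,"wx":0,"wy":0,"wz":0,"claw":0},{"dx":0,"dy":0,"dz":0,"wx":0,"wy":0,"wz":0,"claw":0}]'
python3 -m handwheel '[{"dx":-2,"dy":0,"dz":0,"wx":0,"wy":0,"wz":0,"claw":0},{"dx":-4,"dy":0,"dz":0,"wx":0,"wy":0,"wz":0,"claw":0},{"dx":0,"dy":0,"dz":-4,"wx":0,"wy":0,"wz":0,"claw":0},{"dx":-5,"dy":0,"dz":0,"wx":0,"wy":0,"wz":0,"claw":0},{"dx":-5,"dy":0,"dz":0,"wx":0,"wy":0,"wz":0,"claw":0},{"dx":0,"dy":0,"dz":0,"wx":0,"wy":0,"wz":0,"claw":0}]'
cat > pf.py <<'E'
from fit import *
# fit plate pose by matching dark-plate silhouette (top-face rectangle) in the images
def plate(x0,cams=("top","scene"),dbg=None):
    f=np.load("f.npy");G={}
    for n in cams:
        g=cam(n);H=cv2.cvtColor(g["frame"],cv2.COLOR_BGR2HSV)
        img=cv2.GaussianBlur(g["frame"].astype(np.float32).sum(2),(0,0),.8);G[n]=(g,img)
    from scipy.ndimage import map_coordinates as mc
    c,d,h=.04,.06,.024
    E=[]
    for t in np.linspace(-.9,.9,40):
        E+=[((c,d*t,h),(1,0)),((-c,d*t,h),(-1,0)),((c*t,d,h),(0,1)),((c*t,-d,h),(0,-1))]
    L=np.array([e[0] for e in E]);N=np.array([[*e[1],0] for e in E])
    def cost(p):
        s=0
        for n,(g,img) in G.items():
            a=proj(g,body(p,L+.004*N));b=proj(g,body(p,L-.004*N))
            dv=mc(img,a.T[::-1],order=1)-mc(img,b.T[::-1],order=1)
            s-=np.clip(dv,-60,200).mean()
        return s
    from scipy.optimize import minimize
    best=None
    for dx in(-.008,0,.008):
        for dy in(-.008,0,.008):
            for da in(-.1,0,.1):
                x=np.array(x0)+[dx,dy,da]
                v=cost(x)
                if best is None or v<best[0]: best=(v,x)
    r=minimize(cost,best[1],method="Nelder-Mead",options=dict(initial_simplex=[best[1]+np.array(q) for q in([0,0,0],[.005,0,0],[0,.005,0],[0,0,.05])],xatol=1e-5,fatol=1e-3))
    p=r.x;return p,r.fun,infix(f,p)-[.02,.03],p[2]-f[2]
E
python3 - <<'E'
from pf import *
f=np.load("f.npy")
x0=[*tow(f,(-.018,.025)),f[2]-.1]
for c in(("top","scene"),("top",),("scene",)): print(c,*plate(x0,c))
E
```

```text
clock: 20.55
position: [0.6005, -0.0821, -0.0156]
tool_rot: [-3.142, -0.0, 1.611]
force: [0.7, 0.1, -0.1]
grip_width: -0.0001
finger_force: 0.1
clock: 21.3
position: [0.6055, -0.2492, 0.024]
tool_rot: [-3.141, 0.002, 1.604]
force: [-0.6, 0.5, -0.4]
grip_width: 0.0001
finger_force: 0.0
('top', 'scene') [ 0.59977128 -0.01070461 -0.17927371] -317.74481201171875 [-0.04143959 -0.00517104] -0.2148818406065585
('top',) [ 0.59839402 -0.01029243 -0.18721133] -181.03074645996094 [-0.04280131 -0.00471009] -0.2228194659492034
('scene',) [ 0.60338185 -0.0116635  -0.16840348] -158.83273315429688 [-0.03786545 -0.00625786] -0.20401160814173183
```

```bash
cat > go.py <<'E'
import sys
from fit import *
def go(l,z=None):
    f=np.load("f.npy");s=monitor.observe();y=s["tool_rot"][2];d=tow(f,l)-s["position"][:2]
    print("at",infix(f,s["position"]).round(4),"z",round(s["position"][2],4),"yaw-f",round(y-f[2],4),"-> dx,dy cm",(100*np.array([np.cos(y)*d[0]+np.sin(y)*d[1],np.sin(y)*d[0]-np.cos(y)*d[1]])).round(2),"F",s["force"].round(1),"t",s["clock"],"q7",s["qpos"][6])
if __name__=="__main__": go([float(a) for a in sys.argv[1:3]])
E
python3 go.py -.105 .010
```

```text
at [-0.0226 -0.2067] z 0.0243 yaw-f 1.5757 -> dx,dy cm [21.71 -8.13] F [0.1 0.5 0.1] t 21.5 q7 -0.008465574982506937
```

```bash
python3 -m handwheel '[{"dx":4.34,"dy":-1.63,"dz":0,"wx":0,"wy":0,"wz":0,"claw":0},{"dx":4.34,"dy":-1.63,"dz":0,"wx":0,"wy":0,"wz":0,"claw":0},{"dx":4.34,"dy":-1.63,"dz":0,"wx":0,"wy":0,"wz":0,"claw":0},{"dx":4.34,"dy":-1.63,"dz":0,"wx":0,"wy":0,"wz":0,"claw":0},{"dx":4.34,"dy":-1.63,"dz":0,"wx":0,"wy":0,"wz":0,"claw":0},{"dx":0,"dy":0,"dz":0,"wx":0,"wy":0,"wz":0.175,"claw":0},{"dx":0,"dy":0,"dz":0,"wx":0,"wy":0,"wz":0.175,"claw":0},{"dx":0,"dy":0,"dz":0,"wx":0,"wy":0,"wz":0.175,"claw":0}]' >/dev/null; python3 -m handwheel '[{"dx":0,"dy":0,"dz":0,"wx":0,"wy":0,"wz":0.175,"claw":0},{"dx":0,"dy":0,"dz":0,"wx":0,"wy":0,"wz":0.175,"claw":0},{"dx":0,"dy":0,"dz":0,"wx":0,"wy":0,"wz":0.175,"claw":0},{"dx":0,"dy":0,"dz":0,"wx":0,"wy":0,"wz":0.175,"claw":0},{"dx":0,"dy":0,"dz":0,"wx":0,"wy":0,"wz":0.175,"claw":0},{"dx":0,"dy":0,"dz":0,"wx":0,"wy":0,"wz":0.175,"claw":0},{"dx":0,"dy":0,"dz":0,"wx":0,"wy":0,"wz":0,"claw":0}]'; python3 go.py -.105 .010
```

```text
clock: 23.38
position: [0.5168, -0.0281, 0.0245]
tool_rot: [3.142, -0.0, 0.038]
force: [-0.8, 0.2, -0.4]
grip_width: 0.0002
finger_force: 0.0
at [-0.105   0.0104] z 0.0245 yaw-f 0.0027 -> dx,dy cm [-0.    0.04] F [-0.8  0.2 -0.4] t 23.375 q7 -1.5957549703393066
```

```bash
python3 -m handwheel '[{"dx":0,"dy":0,"dz":2,"wx":0,"wy":0,"wz":0,"claw":0},{"dx":0,"dy":0,"dz":1.5,"wx":0,"wy":0,"wz":0,"claw":0},{"dx":0,"dy":0,"dz":0.5,"wx":0,"wy":0,"wz":0,"claw":0},{"dx":1,"dy":0,"dz":0,"wx":0,"wy":0,"wz":0,"claw":0},{"dx":1,"dy":0,"dz":0,"wx":0,"wy":0,"wz":0,"claw":0},{"dx":0.5,"dy":0,"dz":0,"wx":0,"wy":0,"wz":0,"claw":0}]' >/dev/null; python3 -m handwheel '[{"dx":0.5,"dy":0,"dz":0,"wx":0,"wy":0,"wz":0,"claw":0},{"dx":0.5,"dy":0,"dz":0,"wx":0,"wy":0,"wz":0,"claw":0},{"dx":0.5,"dy":0,"dz":0,"wx":0,"wy":0,"wz":0,"claw":0},{"dx":0.5,"dy":0,"dz":0,"wx":0,"wy":0,"wz":0,"claw":0},{"dx":0.5,"dy":0,"dz":0,"wx":0,"wy":0,"wz":0,"claw":0},{"dx":0,"dy":0,"dz":0,"wx":0,"wy":0,"wz":0,"claw":0}]'; python3 -m handwheel '[{"dx":-1,"dy":0,"dz":0,"wx":0,"wy":0,"wz":0,"claw":0},{"dx":-3,"dy":0,"dz":0,"wx":0,"wy":0,"wz":0,"claw":0},{"dx":-5,"dy":0,"dz":-2,"wx":0,"wy":0,"wz":0,"claw":0},{"dx":-3,"dy":0,"dz":-2,"wx":0,"wy":0,"wz":0,"claw":0}]' >/dev/null
python3 - <<'E'
from pf import *
f=np.load("f.npy")
x0=[*tow(f,(-.0,.025)),f[2]-.05]
for c in(("top","scene"),("top",),("scene",)): print(c,*plate(x0,c))
from go import go; go((-.075,.028))
E
```

```text
clock: 24.88
position: [0.5674, -0.0271, -0.0156]
tool_rot: [-3.142, -0.001, 0.036]
force: [0.3, -0.5, 0.0]
grip_width: 0.0002
finger_force: 0.0
('top', 'scene') [ 0.62105918 -0.00510952 -0.03227593] -241.1204833984375 [-0.019966   -0.00033736] -0.06788406516997453
('top',) [ 0.61843316 -0.00435701 -0.03114816] -134.8407745361328 [-0.02256357  0.00050817] -0.06675628906623277
('scene',) [ 0.62433808 -0.00592448 -0.02898162] -132.57640075683594 [-0.01671819 -0.00126853] -0.06458975597392744
at [-0.1746  0.0096] z 0.0249 yaw-f 0.0003 -> dx,dy cm [ 9.96 -1.83] F [ 0.1 -0.6  0.1] t 25.575 q7 -1.6028283313405223
```

```bash
python3 -m handwheel '[{"dx":4,"dy":-0.95,"dz":0,"wx":0,"wy":0,"wz":0,"claw":0},{"dx":4,"dy":0,"dz":2,"wx":0,"wy":0,"wz":0,"claw":0},{"dx":0.5,"dy":0,"dz":2,"wx":0,"wy":0,"wz":0,"claw":0},{"dx":2,"dy":0,"dz":0,"wx":0,"wy":0,"wz":0,"claw":0},{"dx":1,"dy":0,"dz":0,"wx":0,"wy":0,"wz":0,"claw":0},{"dx":0.6,"dy":0,"dz":0,"wx":0,"wy":0,"wz":0,"claw":0},{"dx":0.6,"dy":0,"dz":0,"wx":0,"wy":0,"wz":0,"claw":0},{"dx":0.6,"dy":0,"dz":0,"wx":0,"wy":0,"wz":0,"claw":0}]'; python3 -m handwheel '[{"dx":0.3,"dy":0,"dz":0,"wx":0,"wy":0,"wz":0,"claw":0},{"dx":0.2,"dy":0,"dz":0,"wx":0,"wy":0,"wz":0,"claw":0},{"dx":0.2,"dy":0,"dz":0,"wx":0,"wy":0,"wz":0,"claw":0},{"dx":0,"dy":0,"dz":0,"wx":0,"wy":0,"wz":0,"claw":0}]'; python3 go.py -.031 .03
```

```text
clock: 26.58
position: [0.5791, -0.0176, -0.0156]
tool_rot: [3.141, 0.001, 0.035]
force: [-3.3, -1.7, -0.7]
grip_width: -0.0003
finger_force: 1.6
clock: 27.08
position: [0.5866, -0.0169, -0.0156]
tool_rot: [-3.142, -0.0, 0.036]
force: [-2.5, -1.5, -0.4]
grip_width: 0.0001
finger_force: 1.1
at [-0.0348  0.0191] z -0.0156 yaw-f 0.0002 -> dx,dy cm [ 0.38 -1.09] F [-2.5 -1.5 -0.4] t 27.075 q7 -1.606984456315492
```

```bash
python3 -m handwheel '[{"dx":0.2,"dy":0,"dz":0,"wx":0,"wy":0,"wz":0,"claw":0},{"dx":0.1,"dy":0,"dz":0,"wx":0,"wy":0,"wz":0,"claw":0},{"dx":0,"dy":0,"dz":0,"wx":0,"wy":0,"wz":0,"claw":0}]'|sed -n 2,4p; python3 -m handwheel '[{"dx":0.1,"dy":0,"dz":0,"wx":0,"wy":0,"wz":0,"claw":0},{"dx":0,"dy":0,"dz":0,"wx":0,"wy":0,"wz":0,"claw":0}]'|sed -n 2,4p
```

```text
position: [0.5895, -0.0169, -0.0156]
tool_rot: [-3.142, -0.0, 0.036]
force: [-3.8, -2.8, 0.8]
position: [0.5896, -0.0168, -0.0157]
tool_rot: [-3.142, 0.002, 0.036]
force: [-7.8, -1.1, 3.8]
```

```bash
python3 -m handwheel '[{"dx":0.1,"dy":0,"dz":0,"wx":0,"wy":0,"wz":0,"claw":0},{"dx":0,"dy":0,"dz":0,"wx":0,"wy":0,"wz":0,"claw":0}]'|sed -n 2,4p
```

```text
position: [0.5898, -0.0169, -0.0158]
tool_rot: [3.142, 0.003, 0.036]
force: [-12.9, -1.5, 8.0]
```

```bash
python3 -m handwheel '[{"dx":0.1,"dy":0,"dz":0,"wx":0,"wy":0,"wz":0,"claw":0},{"dx":-0.5,"dy":0,"dz":0,"wx":0,"wy":0,"wz":0,"claw":0},{"dx":-4,"dy":0,"dz":0,"wx":0,"wy":0,"wz":0,"claw":0},{"dx":-6,"dy":0,"dz":-1,"wx":0,"wy":0,"wz":0,"claw":0},{"dx":-4,"dy":0,"dz":-3,"wx":0,"wy":0,"wz":0,"claw":0},{"dx":0,"dy":0,"dz":0,"wx":0,"wy":0,"wz":0,"claw":0}]'|sed -n 2,4p
python3 - <<'E'
from pf import *
f=np.load("f.npy")
for x0 in([*tow(f,(.02,.03)),f[2]],[*tow(f,(.018,.026)),f[2]-.03]):
  for c in(("top","scene"),("top",),("scene",)): print(c,*plate(x0,c))
from go import go; go((.02,-.09))
E
```

```text
position: [0.4467, -0.0219, 0.0262]
tool_rot: [-3.141, -0.002, 0.036]
force: [1.1, 0.0, 0.2]
('top', 'scene') [ 0.64068129 -0.00530685  0.04758017] -282.7305908203125 [-0.00036335 -0.00123311] 0.011972038000264647
('top',) [ 0.63827846 -0.00469831  0.04632919] -148.8033905029297 [-0.002743   -0.00053942] 0.010721061318935632
('scene',) [ 0.64327745 -0.00592444  0.050045  ] -153.22938537597656 [ 0.00220918 -0.00194274] 0.014436870105180785
('top', 'scene') [ 0.64066944 -0.00527307  0.04669244] -281.30352783203125 [-0.00037399 -0.00119893] 0.01108430647448179
('top',) [ 0.63831846 -0.00464954  0.04712171] -149.65345764160156 [-0.00270128 -0.00049211] 0.011513575472293397
('scene',) [ 0.64327844 -0.00590714  0.05091333] -154.10337829589844 [ 0.00221078 -0.00192549] 0.015305199421502262
at [-0.1738  0.019 ] z 0.024 yaw-f 0.0002 -> dx,dy cm [19.37 10.91] F [-0.3 -0.6 -0.3] t 29.1 q7 -1.6210127439102406
```

```bash
python3 -m handwheel '[{"dx":3.88,"dy":2.38,"dz":0,"wx":0,"wy":0,"wz":0,"claw":0},{"dx":3.88,"dy":2.38,"dz":0,"wx":0,"wy":0,"wz":0,"claw":0},{"dx":3.88,"dy":2.38,"dz":0,"wx":0,"wy":0,"wz":0,"claw":0},{"dx":3.88,"dy":2.38,"dz":0,"wx":0,"wy":0,"wz":0,"claw":0},{"dx":3.88,"dy":2.38,"dz":0,"wx":0,"wy":0,"wz":0,"claw":0},{"dx":0,"dy":0,"dz":0,"wx":0,"wy":0,"wz":-0.1745,"claw":0},{"dx":0,"dy":0,"dz":0,"wx":0,"wy":0,"wz":-0.1745,"claw":0},{"dx":0,"dy":0,"dz":0,"wx":0,"wy":0,"wz":-0.1745,"claw":0}]' >/dev/null; python3 -m handwheel '[{"dx":0,"dy":0,"dz":0,"wx":0,"wy":0,"wz":-0.1745,"claw":0},{"dx":0,"dy":0,"dz":0,"wx":0,"wy":0,"wz":-0.1745,"claw":0},{"dx":0,"dy":0,"dz":0,"wx":0,"wy":0,"wz":-0.1745,"claw":0},{"dx":0,"dy":0,"dz":0,"wx":0,"wy":0,"wz":-0.1745,"claw":0},{"dx":0,"dy":0,"dz":0,"wx":0,"wy":0,"wz":-0.1745,"claw":0},{"dx":0,"dy":0,"dz":0,"wx":0,"wy":0,"wz":-0.1745,"claw":0},{"dx":0,"dy":0,"dz":0,"wx":0,"wy":0,"wz":0,"claw":0}]'; python3 go.py .02 -.041
```

```text
clock: 30.98
position: [0.6455, -0.1342, 0.0238]
tool_rot: [-3.141, -0.001, 1.605]
force: [-0.2, 0.0, -0.0]
grip_width: -0.0001
finger_force: 0.0
at [ 0.0198 -0.1002] z 0.0238 yaw-f 1.5692 -> dx,dy cm [5.92 0.01] F [-0.2  0.  -0. ] t 30.975 q7 -0.1722390220120039
```

```bash
python3 -m handwheel '[{"dx":0,"dy":0,"dz":2,"wx":0,"wy":0,"wz":0,"claw":0},{"dx":0,"dy":0,"dz":1.9,"wx":0,"wy":0,"wz":0,"claw":0},{"dx":2.5,"dy":0,"dz":0,"wx":0,"wy":0,"wz":0,"claw":0},{"dx":2,"dy":0,"dz":0,"wx":0,"wy":0,"wz":0,"claw":0},{"dx":0.6,"dy":0,"dz":0,"wx":0,"wy":0,"wz":0,"claw":0},{"dx":0.4,"dy":0,"dz":0,"wx":0,"wy":0,"wz":0,"claw":0},{"dx":0,"dy":0,"dz":0,"wx":0,"wy":0,"wz":0,"claw":0}]'|sed -n 2,4p; python3 -m handwheel '[{"dx":0.15,"dy":0,"dz":0,"wx":0,"wy":0,"wz":0,"claw":0},{"dx":0,"dy":0,"dz":0,"wx":0,"wy":0,"wz":0,"claw":0}]'|sed -n 2,4p; python3 go.py .02 -.041
```

```text
position: [0.6438, -0.0794, -0.0145]
tool_rot: [3.141, 0.0, 1.606]
force: [0.7, -0.1, 0.2]
position: [0.6437, -0.0778, -0.0146]
tool_rot: [3.142, 0.0, 1.606]
force: [0.2, 0.7, 0.1]
at [ 0.02   -0.0438] z -0.0146 yaw-f 1.5702 -> dx,dy cm [ 0.28 -0.  ] F [0.2 0.7 0.1] t 32.1 q7 -0.2824069956059208
```

```bash
python3 -m handwheel '[{"dx":0.1,"dy":0,"dz":0,"wx":0,"wy":0,"wz":0,"claw":0},{"dx":0,"dy":0,"dz":0,"wx":0,"wy":0,"wz":0,"claw":0}]'|sed -n 2,4p
```

```text
position: [0.6436, -0.0765, -0.0146]
tool_rot: [-3.142, -0.0, 1.606]
force: [0.0, -0.4, -0.3]
```

```bash
python3 -m handwheel '[{"dx":0.1,"dy":0,"dz":0,"wx":0,"wy":0,"wz":0,"claw":0},{"dx":0,"dy":0,"dz":0,"wx":0,"wy":0,"wz":0,"claw":0}]'|sed -n 2,4p;python3 -m handwheel '[{"dx":0.1,"dy":0,"dz":0,"wx":0,"wy":0,"wz":0,"claw":0},{"dx":0,"dy":0,"dz":0,"wx":0,"wy":0,"wz":0,"claw":0}]'|sed -n 4p
```

```text
position: [0.6436, -0.0753, -0.0146]
tool_rot: [-3.142, -0.0, 1.606]
force: [-0.4, 0.2, 0.3]
force: [-0.7, -0.6, 0.0]
```

```bash
python3 -m handwheel '[{"dx":0.1,"dy":0,"dz":0,"wx":0,"wy":0,"wz":0,"claw":0},{"dx":0,"dy":0,"dz":0,"wx":0,"wy":0,"wz":0,"claw":0}]'|sed -n 2,4p;python3 -m handwheel '[{"dx":0.1,"dy":0,"dz":0,"wx":0,"wy":0,"wz":0,"claw":0},{"dx":0,"dy":0,"dz":0,"wx":0,"wy":0,"wz":0,"claw":0}]'|sed -n 4p; python3 go.py .02 -.041
```

```text
position: [0.6435, -0.0734, -0.0146]
tool_rot: [-3.142, 0.0, 1.606]
force: [0.3, -0.2, 0.5]
force: [-0.1, -5.0, 0.3]
at [ 0.02   -0.0391] z -0.0146 yaw-f 1.5702 -> dx,dy cm [-0.19 -0.  ] F [-0.1 -5.   0.3] t 33.35 q7 -0.2904490133458719
```

```bash
python3 -m handwheel '[{"dx":0.1,"dy":0,"dz":0,"wx":0,"wy":0,"wz":0,"claw":0},{"dx":0,"dy":0,"dz":0,"wx":0,"wy":0,"wz":0,"claw":0}]'|sed -n 2,4p;python3 -m handwheel '[{"dx":0.1,"dy":0,"dz":0,"wx":0,"wy":0,"wz":0,"claw":0},{"dx":0,"dy":0,"dz":0,"wx":0,"wy":0,"wz":0,"claw":0}]'|sed -n 2,4p
```

```text
position: [0.6434, -0.073, -0.0146]
tool_rot: [-3.141, 0.002, 1.605]
force: [0.5, -8.8, 0.4]
position: [0.6434, -0.0728, -0.0146]
tool_rot: [-3.141, 0.002, 1.605]
force: [1.3, -11.8, -0.5]
```

The plate is stiffly home in both x and y. Now I'll go above the screw head.

```bash
python3 -m handwheel '[{"dx":-0.5,"dy":0,"dz":0,"wx":0,"wy":0,"wz":0,"claw":0},{"dx":-2,"dy":0,"dz":0,"wx":0,"wy":0,"wz":0,"claw":0},{"dx":-4,"dy":0,"dz":-3,"wx":0,"wy":0,"wz":0,"claw":100},{"dx":-5,"dy":0,"dz":-3,"wx":0,"wy":0,"wz":0,"claw":100},{"dx":-6,"dy":0,"dz":-1,"wx":0,"wy":0,"wz":0,"claw":100},{"dx":0,"dy":0,"dz":-4,"wx":0,"wy":0,"wz":0,"claw":100},{"dx":0,"dy":0,"dz":0,"wx":0,"wy":0,"wz":0,"claw":100}]' 25; python3 - <<'E'
from pf import *
f=np.load("f.npy")
for c in(("top","scene"),("top",),("scene",)): print(c,*plate([*tow(f,(.02,.03)),f[2]],c))
# scribed line on the head
for n in("top","scene"):
    g=cam(n);h=body(f,[[.046,.03,.079]])[0];G=cv2.cvtColor(g["frame"],cv2.COLOR_BGR2GRAY).astype(float)
    res=[]
    for t in np.arange(-3.1,3.2,.1):
        a=f[2]+t;r=np.linspace(.003,.011,9);X=h+np.c_[r*np.cos(a),r*np.sin(a),0*r]
        uv=proj(g,X);res.append((np.mean([cv2.getRectSubPix(G.astype(np.float32),(1,1),tuple(map(float,q)))[0,0] for q in uv]),t))
    res.sort();print(n,[(round(a),round(t,1)) for a,t in res[:6]])
from go import go; go((.0455,.0315))
E
```

```text
clock: 34.72
position: [0.6508, -0.2474, 0.0982]
tool_rot: [3.137, 0.001, 1.604]
force: [0.5, 0.3, 0.4]
grip_width: 0.0855
finger_force: 0.0
('top', 'scene') [ 0.64037986 -0.00531768  0.04793248] -296.969970703125 [-0.00066498 -0.00123321] 0.01232435176836262
('top',) [ 0.6382601  -0.0046947   0.04512487] -160.34788513183594 [-0.00276122 -0.00053515] 0.009516734498146953
('scene',) [ 0.64317386 -0.00590279  0.04681609] -155.1238555908203 [ 0.00210642 -0.00191742] 0.01120796008458827
top [(75, np.float64(1.7)), (75, np.float64(1.6)), (78, np.float64(1.5)), (79, np.float64(1.8)), (82, np.float64(1.4)), (85, np.float64(1.9))]
scene [(78, np.float64(1.3)), (79, np.float64(1.2)), (79, np.float64(1.4)), (80, np.float64(1.1)), (81, np.float64(1.5)), (83, np.float64(1.0))]
at [ 0.0196 -0.2112] z 0.0945 yaw-f 1.5711 -> dx,dy cm [24.27  2.6 ] F [-0.1  0.2 -1. ] t 35.025 q7 0.038536565002307725
```

```bash
python3 -m handwheel '[{"dx":4.85,"dy":0.52,"dz":0,"wx":0,"wy":0,"wz":0,"claw":100},{"dx":4.85,"dy":0.52,"dz":0,"wx":0,"wy":0,"wz":0,"claw":100},{"dx":4.85,"dy":0.52,"dz":0,"wx":0,"wy":0,"wz":0,"claw":100},{"dx":4.85,"dy":0.52,"dz":0,"wx":0,"wy":0,"wz":0,"claw":100},{"dx":4.85,"dy":0.52,"dz":0,"wx":0,"wy":0,"wz":0,"claw":100},{"dx":0,"dy":0,"dz":0,"wx":0,"wy":0,"wz":0,"claw":100}]'|sed -n 2,4p; python3 -m handwheel '[{"dx":0,"dy":0,"dz":2.3,"wx":0,"wy":0,"wz":0,"claw":100},{"dx":0,"dy":0,"dz":2.3,"wx":0,"wy":0,"wz":0,"claw":100},{"dx":0,"dy":0,"dz":1.8,"wx":0,"wy":0,"wz":0,"claw":100},{"dx":0,"dy":0,"dz":1,"wx":0,"wy":0,"wz":0,"claw":100},{"dx":0,"dy":0,"dz":0,"wx":0,"wy":0,"wz":0,"claw":100}]'|sed -n 2,4p; python3 go.py .0455 .0315;python3 - <<'E'
from h import *
g=cam("scene");s=monitor.observe()["position"];o=np.array([190,110])
cv2.imwrite("pics/s7.png",cv2.convertScaleAbs(cv2.resize(g["frame"][150:240,230:340],None,fx=7,fy=6.6,interpolation=cv2.INTER_CUBIC),alpha=2.2,beta=20))
print((proj(g,s)-[230,150])*[7,6.6])
E
```

```text
position: [0.6667, 0.0034, 0.0951]
tool_rot: [-3.141, -0.002, 1.613]
force: [0.4, -0.5, 0.3]
position: [0.6667, -0.0022, 0.0209]
tool_rot: [-3.141, -0.0, 1.606]
force: [-0.1, 0.9, -0.6]
at [0.0458 0.0309] z 0.0209 yaw-f 1.5706 -> dx,dy cm [ 0.06 -0.03] F [-0.1  0.9 -0.6] t 36.4 q7 -0.37338173531176433
[[461.72363473 442.68293205]]
```

View pics/s7.png

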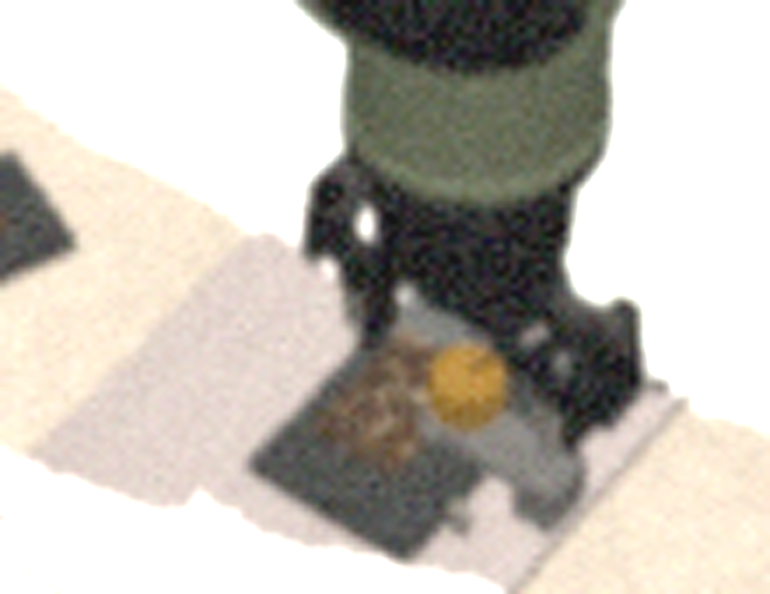

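The fingers straddle the brass head, tips at (375,340) and (575,440) and the head at (468,385). The plate sits under the arm against the dowels. I'll drop 5 mm and close.

```bash
python3 -m handwheel '[{"dx":0,"dy":0,"dz":0.5,"wx":0,"wy":0,"wz":0,"claw":100},{"dx":0,"dy":0,"dz":0,"wx":0,"wy":0,"wz":0,"claw":20},{"dx":0,"dy":0,"dz":0,"wx":0,"wy":0,"wz":0,"claw":20},{"dx":0,"dy":0,"dz":0,"wx":0,"wy":0,"wz":0,"claw":20},{"dx":0,"dy":0,"dz":0,"wx":0,"wy":0,"wz":0,"claw":20},{"dx":0,"dy":0,"dz":0,"wx":0,"wy":0,"wz":0,"claw":20},{"dx":0,"dy":0,"dz":0,"wx":0,"wy":0,"wz":0,"claw":20}]' 25; python3 -c "
from h import *
s=monitor.observe();print(s['moment'],s['force'])"
```

```text
clock: 37.33
position: [0.666, -0.0022, 0.0168]
tool_rot: [-3.14, 0.0, 1.606]
force: [-10.3, -0.1, 10.8]
grip_width: 0.0281
finger_force: 24.8
[-0.07762988  2.1629303  -0.00725664] [-10.3408295   -0.10542357  10.77999454]
```

```bash
python3 -m handwheel '[{"dx":0,"dy":-0.15,"dz":-0.1,"wx":0,"wy":0,"wz":0,"claw":20},{"dx":0,"dy":0,"dz":0,"wx":0,"wy":0,"wz":0,"claw":20}]'; python3 -c "
from h import *
s=monitor.observe();print(s['moment'],s['force'])"
```

```text
clock: 37.58
position: [0.6658, -0.0022, 0.0171]
tool_rot: [3.141, -0.0, 1.606]
force: [4.7, 0.2, -8.3]
grip_width: 0.0281
finger_force: 26.8
[ 0.02450381 -0.87182581 -0.04378953] [ 4.71724763  0.19255132 -8.28318863]
```

```bash
python3 -m handwheel '[{"dx":0,"dy":0.05,"dz":0.04,"wx":0,"wy":0,"wz":0,"claw":20},{"dx":0,"dy":0,"dz":0,"wx":0,"wy":0,"wz":0.1,"claw":20},{"dx":0,"dy":0,"dz":0,"wx":0,"wy":0,"wz":0.1,"claw":20},{"dx":0,"dy":0,"dz":0,"wx":0,"wy":0,"wz":0.1,"claw":20},{"dx":0,"dy":0,"dz":0,"wx":0,"wy":0,"wz":0.1,"claw":20},{"dx":0,"dy":0,"dz":0,"wx":0,"wy":0,"wz":0,"claw":20}]'; cat > m.py <<'E'
from h import *
s=monitor.observe();print(s['moment'].round(3),s['force'].round(1),"yaw",s['tool_rot'][2]-np.load("f.npy")[2],s['qpos'][6])
E
python3 m.py
```

```text
clock: 38.33
position: [0.6656, -0.0022, 0.017]
tool_rot: [-3.141, 0.001, 1.207]
force: [-2.2, -1.0, -0.4]
grip_width: 0.028
finger_force: 27.5
[-0.09   0.57   0.045] [-2.2 -1.  -0.4] yaw 1.1713667092272668 -0.7046476013655919
```

```bash
python3 -m handwheel '[{"dx":0,"dy":0,"dz":0,"wx":0,"wy":0,"wz":0.1,"claw":20},{"dx":0,"dy":0,"dz":0,"wx":0,"wy":0,"wz":0.1,"claw":20},{"dx":0,"dy":0,"dz":0,"wx":0,"wy":0,"wz":0.1,"claw":20},{"dx":0,"dy":0,"dz":0,"wx":0,"wy":0,"wz":0.1,"claw":20},{"dx":0,"dy":0,"dz":0,"wx":0,"wy":0,"wz":0.1,"claw":20},{"dx":0,"dy":0,"dz":0,"wx":0,"wy":0,"wz":0.1,"claw":20},{"dx":0,"dy":0,"dz":0,"wx":0,"wy":0,"wz":0,"claw":20}]' |sed -n 2,4p; python3 m.py; python3 - <<'E'
from h import *
f=np.load("f.npy");v=[]
for i in range(6): cam("top");v.append(monitor.observe()["moment"][2])
print("mz",np.mean(v),np.std(v))
E
```

```text
position: [0.6653, -0.0019, 0.0169]
tool_rot: [-3.141, 0.001, 0.608]
force: [-5.7, 0.4, 2.7]
[0.065 1.187 0.043] [-5.7  0.4  2.7] yaw 0.5725634074299663 -1.1865678856329858
mz 0.09295557812422005 0.02323534587541347
```

```bash
cat > mz.py <<'E'
from h import *
v=[]
for i in range(5): cam("top");v.append(monitor.observe()["moment"][2])
s=monitor.observe();print("mz",round(np.mean(v),3),"yaw",round(s["tool_rot"][2]-np.load("f.npy")[2],3),"F",s["force"].round(1),"t",s["clock"])
E
python3 -m handwheel '[{"dx":0,"dy":0,"dz":0,"wx":0,"wy":0,"wz":0.1,"claw":20},{"dx":0,"dy":0,"dz":0,"wx":0,"wy":0,"wz":0.1,"claw":20}]' >/dev/null; python3 mz.py;  python3 -m handwheel '[{"dx":0,"dy":0,"dz":0,"wx":0,"wy":0,"wz":0.1,"claw":20}]' >/dev/null; python3 mz.py
```

```text
mz 0.046 yaw 0.374 F [-6.1  1.4  2.8] t 40.0
mz 0.079 yaw 0.274 F [-6.1  1.6  2.7] t 40.375
```

```bash
python3 -m handwheel '[{"dx":0,"dy":0,"dz":0,"wx":0,"wy":0,"wz":0.08,"claw":20}]' >/dev/null; python3 mz.py
```

```text
mz 0.096 yaw 0.195 F [-6.3  1.5  3.2] t 40.75
```

```bash
python3 -m handwheel '[{"dx":0,"dy":0,"dz":0,"wx":0,"wy":0,"wz":0.08,"claw":20}]' >/dev/null; python3 mz.py
```

```text
mz 0.156 yaw 0.115 F [-7.   2.2  3.4] t 41.125
```

```bash
python3 -m handwheel '[{"dx":0,"dy":0,"dz":0,"wx":0,"wy":0,"wz":0.06,"claw":20}]' >/dev/null; python3 mz.py
```

```text
mz 0.195 yaw 0.055 F [-6.   1.3  3.1] t 41.5
```

```bash
python3 -m handwheel '[{"dx":0,"dy":0,"dz":0,"wx":0,"wy":0,"wz":0.05,"claw":20}]' >/dev/null; python3 mz.py; python3 mz.py
```

```text
mz 0.261 yaw 0.005 F [-6.   2.6  3.3] t 41.875
mz 0.26 yaw 0.005 F [-5.8  1.7  3.2] t 42.125
```

The resistance now rises at the spring rate, so the screw is seated. I'll let go and lift.

```bash
python3 -m handwheel '[{"dx":0,"dy":0,"dz":0,"wx":0,"wy":0,"wz":0,"claw":100},{"dx":0,"dy":0,"dz":0,"wx":0,"wy":0,"wz":0,"claw":100},{"dx":0,"dy":0,"dz":0,"wx":0,"wy":0,"wz":0,"claw":100},{"dx":0,"dy":0,"dz":0,"wx":0,"wy":0,"wz":0,"claw":100},{"dx":0,"dy":0,"dz":-2,"wx":0,"wy":0,"wz":0,"claw":100},{"dx":0,"dy":0,"dz":-4,"wx":0,"wy":0,"wz":0,"claw":100},{"dx":0,"dy":0,"dz":-5,"wx":0,"wy":0,"wz":0,"claw":100},{"dx":0,"dy":0,"dz":-2,"wx":0,"wy":0,"wz":0,"claw":100}]'; python3 -m handwheel '[{"dx":-4,"dy":4,"dz":0,"wx":0,"wy":0,"wz":0,"claw":100},{"dx":-4,"dy":4,"dz":0,"wx":0,"wy":0,"wz":0,"claw":100},{"dx":-4,"dy":4,"dz":0,"wx":0,"wy":0,"wz":0,"claw":100},{"dx":0,"dy":5,"dz":0,"wx":0,"wy":0,"wz":0,"claw":100},{"dx":0,"dy":5,"dz":0,"wx":0,"wy":0,"wz":0,"claw":100},{"dx":0,"dy":0,"dz":0,"wx":0,"wy":0,"wz":0,"claw":100}]'; python3 - <<'E'
from pf import *
f=np.load("f.npy")
for c in(("top","scene"),("top",),("scene",)): print(c,*plate([*tow(f,(.02,.03)),f[2]],c))
for n in("top","scene"):
    g=cam(n);h=body(f,[[.046,.03,.079]])[0];G=cv2.cvtColor(g["frame"],cv2.COLOR_BGR2GRAY).astype(np.float32)
    res=[]
    for t in np.arange(-3.1,3.2,.1):
        a=f[2]+t;r=np.linspace(.003,.011,9);X=h+np.c_[r*np.cos(a),r*np.sin(a),0*r]
        res.append((np.mean([cv2.getRectSubPix(G,(1,1),tuple(map(float,q)))[0,0] for q in proj(g,X)]),t))
    res.sort();print(n,[(round(float(a)),round(float(t),1)) for a,t in res[:6]])
E
```

```text
clock: 43.12
position: [0.6673, -0.0022, 0.1517]
tool_rot: [-3.141, -0.005, 0.036]
force: [0.3, -0.2, -1.3]
grip_width: 0.0854
finger_force: 0.0
clock: 43.88
position: [0.5534, -0.2309, 0.1484]
tool_rot: [3.14, -0.001, 0.031]
force: [-0.6, 0.7, -0.2]
grip_width: 0.0855
finger_force: 0.0
('top', 'scene') [ 0.64045186 -0.00531938  0.04841187] -289.30194091796875 [-0.00059309 -0.00123747] 0.012803742564459097
('top',) [ 0.63816248 -0.00471636  0.04534037] -154.62924194335938 [-0.00285955 -0.00055333] 0.009732237509612551
('scene',) [ 0.64319435 -0.00587499  0.04952524] -154.84335327148438 [ 0.00212789 -0.00189037] 0.013917111500197615
top [(79, 0.1), (80, 0.2), (80, 0.0), (81, -0.1), (82, -0.2), (83, 0.3)]
scene [(80, 0.1), (80, 0.2), (81, 0.0), (82, 0.3), (82, -0.1), (84, 0.4)]
```

```bash
python3 -c "
from h import *
print(job_done())"
```

```text
the job is handed in; nothing more can be done
None
```

I pushed the plate home against both dowels and the end stop, turned the thumbscrew clockwise until its resistance rose at the seat, let go and handed the job in at about 44 s. No verdict was shown, and I inferred the seating from the torque rise and the scribed line.

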